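# Load the carton magazine with a push stick and hang its gate

### The arm

A 6-joint arm with a two-finger parallel gripper is mounted at the origin on a cart in front of the work surface, level with it; the furniture and walls round the work are solid. World frame = base frame: x ahead of the robot, y to its left, z up, the work surface at z = 0. Lengths are in mm, angles in rad, forces in N, time in s.
With the tool pointing down it reaches from about 350 to 975 mm from the base axis. Payload 7.1 kg.
Tool frame: the origin (TCP) lies on the mounting face of the last link; the fingertips stand 182 mm ahead of it and the grasp point (between the pads) lies 163 mm ahead of it (ctrl.finger_overhang is the distance from the TCP to the fingertips, in mm); z points along the fingers, y is the direction in which the jaws open and shut (so a half turn about z gives the same grasp; the last joint's range is limited). The gripper opens to 88 mm and grips with 3 to 60 N. Pads are 20 mm wide; open, the fingers measure 115 mm over their backs; the gripper's body (75 mm by 178 mm) begins 61 mm behind the grasp point.
Start: joints at [-1.29, 0.423, 1.63, -0, 1.089, -0.019], TCP at [184.599, -597.101, 404.675] pointing down, gripper open.
Joint ranges: [-3, 3], [-0.9, 2.11], [0.09, 2.58], [-1.31, 4.45], [0.11, 2.69], [-2.54, 2.54]. Speed limits (rad/s): [2.39, 2.39, 3.01, 3.14, 3.14, 3.14].

### API

Orientations are given as a rotation vector (axis times angle).
In Python, from workcell import ctrl, viewer, recognise gives the robot as it stands.
- The arm moves only by the shell command python3 -m handwheel 'ROWS'. ROWS is JSON, a list of rows, each an object of numbers: "gripper": the closure, from 0 (fully open) to 1 (shut); "tx", "ty", "tz": the shift along the tool's x, y, z in m; "rx", "ry", "rz": the turn, a rotation vector about the tool's x, y, z in degrees. In form: [{"gripper": .., "tx": .., "ty": .., "tz": .., "rx": .., "ry": .., "rz": ..}, ...]. A call has 1 to 8 rows; each row shifts and turns the commanded pose from where the row before left it, along the tool's axes as they then stand; what a row does not reach is not made up. A row lasts 1/8 s, in which the tool goes at most 62.5 mm and 10.7 degrees, less where a joint would pass 70% of its speed; a pose out of reach is approached as far as the arm can. A call with a gripper value outside its range is refused whole. The fingers move at their own pace and stop on an object; the grip force is fixed at half the most. Time passes only in rows, so rows that do not move let the fingers close. It gives the time, the measured TCP pose, the force and the opening at its end, in the units of the state.
- ctrl.get_obs(): the state, without advancing time (a new reading comes with each control period).
- viewer.get_image(name): name is "scene" or "top" or "wrist"; returns a dict with "image" (480x640x3 uint8, red, green, blue), "range_z" (480x640 float32, mm along the optical axis (not along the pixel's ray), 0 where there is no reading), "vfov" (degrees; the focal length in pixels is half the picture's height over the tangent of half this angle, whatever the lens; pixels are square), "cx", "cy" (the principal point, pixels), "k1" (the pictures are not rectified: a ray, as slopes to the right and down, at radius r is drawn at 1 + k1 r^2 times it, then the intrinsics apply), "extrinsics" (4x4, takes a point from world to camera coordinates); the wrist camera has in their place "T_tool_cam" (4x4, takes a point from camera to tool coordinates, whose origin is the TCP and whose axes are the flange's). Camera axes: x right, y up, looking along -z (the intrinsics and any distortion apply to the point x, -y, -z); pixel columns grow to the right and rows downward; lengths in mm; the calibration is good to about 2 mm. A picture is of the moment at which its call begins: read the wrist's pose just before it.
- ctrl.close_job(): hands the job in, once; it reports no verdict.
Trained networks look in a picture, given as the dict that the camera call returned (one of the last four; its "shot" number tells which), for a name from the list of things; names that differ only in an ending like _2 or _b are one class to them, and where a whole thing is asked for, a point or a joint stands for the part that bears it (a point fixed in the world has none). Each returns a list of dicts, best first, with "p" (0 to 1); they miss things now and then, are a little off and sometimes report something else, mostly with a low value. They report only what shows in the picture. A call takes as long as a camera call. They do not tell look-alikes from the thing itself.
- recognise(picture, name): "xy" ([column, row] as shares, 0 to 1, of the picture: columns of its width, rows of its height, amid what is visible of it).
The state is a dict: "t": time; "qpos": joint angles; "qvel": joint speeds; "joint_torque": joint torques, N m; "ee_pos": TCP position; "orientation": TCP orientation; "ft_force": force on the tool from outside, world axes, zero at the start; "moment": the same for the moment, N m; "width": finger opening in mm.
Only numpy, scipy, OpenCV 4.12 (cv2) and the standard library are available. Lean on these libraries where they do the work, as an engineer would, in place of code of your own. Each camera call takes 0.05 s, during which the arm holds its last target.

### The job

Load every cracker carton standing on the worktop into the carton magazine: stand each one upright in its open loading bay, then feed it with the push stick, held against the fence, under the roof bars, until the row is pushed up close to the end stop and flush with the fence; past the bay line only the stick may move a carton, never the fingers. When all are in, hang the lift-off gate on its two pintles so that it stands closed across the mouth, with the push stick laid back upright in its tray. Leave the other things on the worktop where they are.

Things in the scene. Friction and masses are not known exactly. Their poses are not given: they have to be found in the camera images.
- magazine: Fixed carton magazine, a wooden board (top z=12 mm) with an 80 mm wide lane. Origin: on the worktop under the middle of the lane's mouth. Cartons are fed toward its -y (robot's right); the fence is on its +x side (far side), face at x=+40, top z=47, from y=+205 to y=-195. Covered lane: y=0 to -190, near rail face x=-40 (top z=37), 95 mm high below the roof, roof top z=102. Numbers in mm in its frame.
- lane_end (a point): Point on the board top, at the fence's foot, where the end stop's face meets the fence face (magazine frame x=+40, y=-190, z=12 mm); axes as the magazine's. Three cartons in a row fit between here and the mouth.
- bay (a point): Centre of the open loading bay on the board top (magazine frame x=0, y=+120, z=12 mm); axes as the magazine's. The bay runs from the dark bay line 60 mm before the mouth to the board's end (y=+60 to +215 mm); it has the fence but no near rail and no roof.
- pintle_low (a point): Foot of the lower of two upright pintles, 8 mm thick, 13 tall, tapered tips, one above the other on one axis (magazine frame x=-53, y=+26 mm). This foot is on the lower bracket's top, 30 mm above the worktop; the upper one is 65 mm higher. Brackets 8 mm thick reach to y=+36, from a steel post (x -74 to -52, y -3 to +9, 107 high). Axes as the magazine's.
- gate_grip (a point): Middle of the gate's grip tab (24 mm along x, 10 thick along y, its top 23 mm over this point); grasp across y. Axes: +x from hinge to free end, z up. Hinge axis at x=-45 mm, free end x=+39, lower edge 125 mm below. Starts upright in a stand's 30 mm deep slot, this point 133 mm above the worktop. Hung and closed: +x is the magazine's +x, this point at 141 mm.
- gate_socket (a point): Mouth (underside) of the gate's lower socket, on the hinge axis; the upper one is 65 mm higher. Barrels 12 mm tall, 20 outside, bore 11, open at both ends. Seated, this point meets pintle_low. The lower barrel cannot pass down through the upper bracket: bring the gate in level from the magazine's +y side with this point 15 to 40 mm above pintle_low, then lower it.
- stick_grip (a point): Middle of the push stick's upright handle (40 mm along x, 22 thick along y, its top 21 mm above this point), 85 mm above its flat underside; grasp across y. +x to the nose, z up. In mm from here: heel face that pushes x=+150, y -35 to +23, 30 high; side cheek from the heel to x=+195, y -39 to -33, 40 high; rear foot ends at x=-50. In use +x is the magazine's -y, cheek on the near side.
- stick_tray: Fixed low steel tray of the push stick, 290 (its x) x 110 (its y) x 12 mm, floor and walls 5 mm. Origin: underside centre. At the start the stick stands in it, nose to the tray's +x, its grip 68 to 78 mm toward -x from the tray's centre and 90 mm above the worktop.
- carton_a_center (a point): Cracker carton, upright box, 57 (its x) x 64 (its y) x 70 mm, about 0.14 kg; the point is its centre, 35 mm above its underside; z up. Grasp across x. Two or three cartons are present in a run (the others read None from the start).
- carton_b_center (a point): Cracker carton, upright box, 57 (its x) x 64 (its y) x 70 mm, about 0.14 kg; the point is its centre, 35 mm above its underside; z up. Grasp across x. Two or three cartons are present in a run (the others read None from the start).
- carton_c_center (a point): Cracker carton, upright box, 57 (its x) x 64 (its y) x 70 mm, about 0.14 kg; the point is its centre, 35 mm above its underside; z up. Grasp across x. Two or three cartons are present in a run (the others read None from the start).
- honey_jar: Glass jar 65 x 65 x 100 mm; a bystander, leave it alone. Origin at its underside.
- mustard_jar: Glass jar 62 x 62 x 86 mm; a bystander, leave it alone. Origin at its underside.
- cheese_wedge: Wedge of cheese 96 x 55 x 55 mm; a bystander, leave it alone. Origin at its underside.
- tape_roll: Tape roll 73 mm across, 19 mm high, lying flat; a bystander, leave it alone. Origin at its underside.
- pepper_jar: Spice jar 45 mm across, 106 mm tall; a bystander, leave it alone. Origin at its underside.
- gate: The gate itself: origin on its hinge axis at the leaf's lower edge; axes as at gate_grip. Grey plastic leaf 72 mm long (from 12 mm off the axis), 10 thick, 90 high, with a tab on top, 148 mm in all; about 0.15 kg.
- push_stick: The push stick itself: origin on its underside below the handle; axes as at stick_grip. Wood, 245 mm long, 106 high, about 0.16 kg.
Mind the look-alikes: they are no part of the job. Of the things that look like the gate, the larger one is meant.

How it is judged (in metres and radians):
On the way, in this order (a step that is already met when the one before it is completed fails the run):
1. all cartons stand in the covered lane, flush with the fence and pushed up in a close row to the end stop (x of each of carton_a_center, carton_b_center, carton_c_center in the frame of magazine above 0.002 m and y of carton_a_center in the frame of magazine between -0.2 and -0.031 m and z of carton_a_center in the frame of magazine between 0.03 and 0.06 m and angle between each of carton_a_center, carton_b_center, carton_c_center's own z axis and vertical below 0.1 rad and (angle between the x axis of carton_a_center and the y axis of magazine, either way round below 0.12 rad or angle between the y axis of carton_a_center and the y axis of magazine, either way round below 0.12 rad) and y of carton_b_center in the frame of magazine between -0.2 and -0.031 m and z of carton_b_center in the frame of magazine between 0.03 and 0.06 m and (angle between the x axis of carton_b_center and the y axis of magazine, either way round below 0.12 rad or angle between the y axis of carton_b_center and the y axis of magazine, either way round below 0.12 rad) and y of carton_c_center in the frame of magazine between -0.2 and -0.031 m and z of carton_c_center in the frame of magazine between 0.03 and 0.06 m and (angle between the x axis of carton_c_center and the y axis of magazine, either way round below 0.12 rad or angle between the y axis of carton_c_center and the y axis of magazine, either way round below 0.12 rad) and y of any of carton_a_center, carton_b_center, carton_c_center in the frame of magazine below -0.152 m and (y of carton_a_center in the frame of magazine below -0.152 m or horizontal distance between carton_a_center and carton_b_center below 0.068 m or horizontal distance between carton_a_center and carton_c_center below 0.068 m) and (y of carton_b_center in the frame of magazine below -0.152 m or horizontal distance between carton_b_center and carton_a_center below 0.068 m or horizontal distance between carton_b_center and carton_c_center below 0.068 m) and (y of carton_c_center in the frame of magazine below -0.152 m or horizontal distance between carton_c_center and carton_a_center below 0.068 m or horizontal distance between carton_c_center and carton_b_center below 0.068 m)), for 0.3 s.
2. the gate hangs on both pintles, closed across the mouth (horizontal distance between gate_socket and pintle_low below 0.004 m and distance between gate_socket and pintle_low below 0.006 m and angle between gate_socket's own z axis and vertical below 0.08 rad and angle between the x axis of gate_grip and the x axis of magazine, either way round below 0.25 rad and x of gate_grip in the frame of magazine above -0.03 m), for 0.3 s.
At the end, for the whole second after the job is handed in: Cartons upright under the roof, within 6 mm of the fence and 0.12 rad of parallel, one within 9 mm of the end stop, each other within 10 mm of its neighbour; gate seated on both pintles (4 mm), closed within 0.25 rad; stick upright in its tray; gate and stick at rest (all of step 1 and all of step 2 and x of stick_grip in the frame of stick_tray between -0.11 and 0.11 m and y of stick_grip in the frame of stick_tray between -0.05 and 0.05 m and z of stick_grip in the frame of stick_tray below 0.105 m and angle between stick_grip's own z axis and vertical below 0.15 rad and linear speed of each of gate, push_stick below 0.02 m/s); the robot touches nothing.
It fails at once if the fingers touch a carton that stands past the bay line (its centre nearer than 45 mm to the mouth, or beyond it) ((y of carton_a_center in the frame of magazine between -0.19 and 0.045 m and x of carton_a_center in the frame of magazine between -0.045 and 0.045 m and z of carton_a_center in the frame of magazine below 0.06 m and contact force between the fingers and carton_a above 1 N) or (y of carton_b_center in the frame of magazine between -0.19 and 0.045 m and x of carton_b_center in the frame of magazine between -0.045 and 0.045 m and z of carton_b_center in the frame of magazine below 0.06 m and contact force between the fingers and carton_b above 1 N) or (y of carton_c_center in the frame of magazine between -0.19 and 0.045 m and x of carton_c_center in the frame of magazine between -0.045 and 0.045 m and z of carton_c_center in the frame of magazine below 0.06 m and contact force between the fingers and carton_c above 1 N)).
It fails at once if a bystander is pushed more than 4 cm (distance of any of honey_jar, mustard_jar, cheese_wedge, tape_roll, pepper_jar from where it was at the start of the episode above 0.04 m).
Of carton_a, carton_b, carton_c only 2 to 3 are there at a start; the rules pass over those that are not, and their reading is None.
At some moment in a run one of push_stick may be knocked a few centimetres aside while the robot is not near it.
Once in a run the grip may slacken for a moment while it holds something.
It also fails if it takes over 210 s, if anything falls off the work surface, if the arm or the gripper's body presses on something with over 40 N, if the wrist force passes 120 N, or if a joint passes its speed limit or range.

## Working session

There is one attempt and no reset: what is moved stays moved. The work goes in short steps, Python scripts to look and compute and a shell command to move; the robot and the scene stay as the last step left them, time stands still between calls to the robot, and variables do not carry over. Pictures are saved under pics/ and viewed, and the job is handed in when it is done.

```bash
ls -la; mkdir -p pics
cat > h.py <<'E'
import numpy as np, cv2
from workcell import ctrl, viewer, recognise
from scipy.spatial.transform import Rotation as R
def shot(n):
    o=ctrl.get_obs(); d=viewer.get_image(n); d['obs']=o
    if n=='wrist':
        T=np.eye(4); T[:3,:3]=R.from_rotvec(o['orientation']).as_matrix(); T[:3,3]=o['ee_pos']
        d['cw']=T@np.array(d['T_tool_cam'])
    else: d['cw']=np.linalg.inv(np.array(d['extrinsics']))
    return d
def ks(d):
    f=240/np.tan(np.radians(d['vfov'])/2)
    K=np.array([[f,0,d['cx']],[0,f,d['cy']],[0,0,1.]])
    return K,np.array([d['k1'],0,0,0,0.])
def world(d,stride=1):
    """HxWx3 world points (nan where none)"""
    K,D=ks(d)
    v,u=np.mgrid[0:480,0:640]
    n=cv2.undistortPoints(np.stack([u,v],-1).reshape(-1,1,2).astype(np.float64),K,D).reshape(480,640,2)
    z=d['range_z'].astype(float).copy(); z[z<=0]=np.nan
    P=np.stack([n[...,0]*z,-n[...,1]*z,-z,np.ones_like(z)],-1)
    return (P@d['cw'].T)[...,:3]
def onplane(d,px,z0):
    K,D=ks(d); n=cv2.undistortPoints(np.array(px,float).reshape(-1,1,2),K,D).reshape(-1,2)
    dirs=np.c_[n[:,0],-n[:,1],-np.ones(len(n))]@d['cw'][:3,:3].T; c=d['cw'][:3,3]
    t=(z0-c[2])/dirs[:,2]; return c+t[:,None]*dirs
def proj(d,P):
    K,D=ks(d); P=np.atleast_2d(P); W=np.linalg.inv(d['cw']); q=P@W[:3,:3].T+W[:3,3]
    q=np.c_[q[:,0],-q[:,1],-q[:,2]]
    return cv2.projectPoints(q.reshape(-1,1,3),np.zeros(3),np.zeros(3),K,D)[0].reshape(-1,2)
def save(d,n,crop=None,s=1):
    im=d['image'][...,::-1]
    if crop: im=im[crop[1]:crop[3],crop[0]:crop[2]]
    if s!=1: im=cv2.resize(im,None,fx=s,fy=s,interpolation=cv2.INTER_CUBIC)
    cv2.imwrite('pics/'+n+'.png',im)
E
python3 - <<'E'
from h import *
import pickle
for n in ['scene','top','wrist']:
    d=shot(n); save(d,n+'0'); pickle.dump(d,open(n+'0.pkl','wb'))
    print(n,d['vfov'],d['k1'],d['cw'][:3,3],d['shot'],d['obs']['t'])
    for k in ['magazine','push_stick','gate','carton_a_center','stick_grip','gate_grip','honey_jar','mustard_jar','cheese_wedge','tape_roll','pepper_jar','lane_end','pintle_low','stick_tray']:
        try:
            r=recognise(d,k); print(k,[(round(x['p'],2),(np.array(x['xy'])*[640,480]).astype(int).tolist()) for x in r])
        except Exception as e: print(k,e)
print(ctrl.get_obs())
E
```

```text
total 12
drwxr-xr-x  3 agent agent 4096 Dec  7 02:00 .
drwxr-xr-x 23 root  root  4096 Dec  7 02:00 ..
drwxr-xr-x  2 agent agent 4096 Dec  7 02:00 pics
scene 54.9673946547493 0.01235991738198878 [-187.49569179  766.6127628   980.15367587] 1 0.0
magazine [(0.55, [289, 260])]
push_stick [(0.57, [251, 349])]
gate [(0.69, [395, 218]), (0.44, [428, 206])]
carton_a_center [(0.39, [384, 237])]
stick_grip [(0.83, [248, 348]), (0.68, [395, 215])]
gate_grip [(0.6, [383, 239])]
honey_jar [(0.61, [239, 242])]
mustard_jar [(0.82, [214, 262])]
cheese_wedge [(0.8, [271, 228])]
tape_roll [(0.84, [201, 295]), (0.59, [268, 230])]
pepper_jar [(0.91, [396, 217])]
lane_end [(0.65, [286, 259])]
pintle_low []
stick_tray [(0.93, [265, 356])]
top 48.39662631708665 -0.12901538031720283 [ 350.16323072  -69.65538073 1495.34567861] 2 0.75
magazine [(0.61, [295, 249])]
push_stick [(0.6, [179, 309])]
gate [(0.77, [482, 313]), (0.66, [384, 316]), (0.31, [436, 298])]
carton_a_center [(0.81, [294, 319])]
stick_grip [(0.79, [183, 308])]
gate_grip [(0.76, [485, 314]), (0.61, [383, 316])]
honey_jar [(0.57, [264, 191]), (
[... 487 characters left out ...]
r []
lane_end []
pintle_low []
stick_tray []
{'t': 2.25, 'qpos': array([-1.28999036e+00,  4.23104870e-01,  1.62987061e+00,  1.96506111e-05,
        1.08862623e+00, -1.90268986e-02]), 'qvel': array([ 0.00110818, -0.00090418,  0.00162187, -0.0003492 , -0.00233586,
       -0.00174167]), 'joint_torque': array([ 1.17144551e-03, -5.44567645e+01, -2.74041939e+01,  6.44849776e-02,
        1.68311968e-02, -3.37446636e-05]), 'ee_pos': array([ 184.60948345, -597.10774242,  404.68358644]), 'orientation': array([-3.10634618e+00, -4.69198313e-01, -2.52553756e-05]), 'ft_force': array([0.29714225, 0.19434166, 0.82673812]), 'moment': array([ 0.03186413,  0.031209  , -0.07807779]), 'width': 87.84405662640175}
```

View pics/scene0.png

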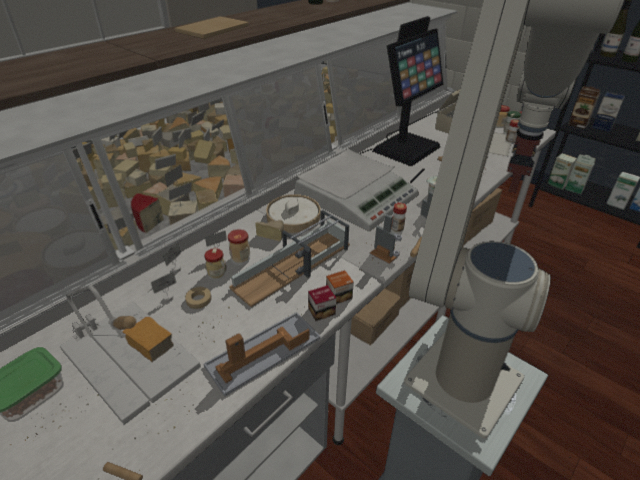

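View pics/top0.png

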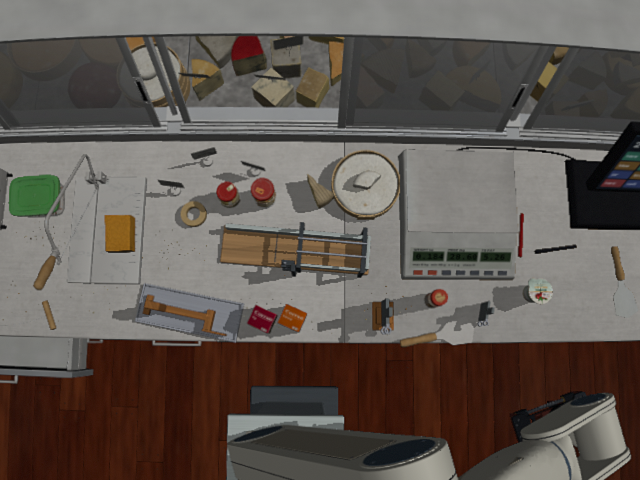

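Run:
```python
from h import *
import pickle
d=pickle.load(open('top0.pkl','rb'))
save(d,'t_c1',(80,140,400,350),2.5)
save(d,'t_c2',(360,270,560,350),4)
P=world(d)
for c in [(120,233),(263,318),(292,317),(382,300),(382,315),(486,305),(150,300),(210,325),(250,250),(300,250),(437,299),(264,190),(231,193),(350,330)]:
    print(c,P[c[1],c[0]].round(0))
d=pickle.load(open('scene0.pkl','rb'))
save(d,'s_c1',(180,180,440,400),3)
```

```text
(120, 233) [638. 456.  83.]
(263, 318) [414.  60.  69.]
(292, 317) [417. -18.  67.]
(382, 300) [ 470. -267.    2.]
(382, 315) [ 426. -262.   33.]
(486, 305) [ 453. -547.   56.]
(150, 300) [454. 354. 108.]
(210, 325) [394. 206.  39.]
(250, 250) [607. 106.  10.]
(300, 250) [592. -37. 102.]
(437, 299) [ 465. -399.  106.]
(264, 190) [756.  62. 102.]
(231, 193) [751. 154.  87.]
(350, 330) [ 385. -177.    2.]
```

View pics/t_c1.png

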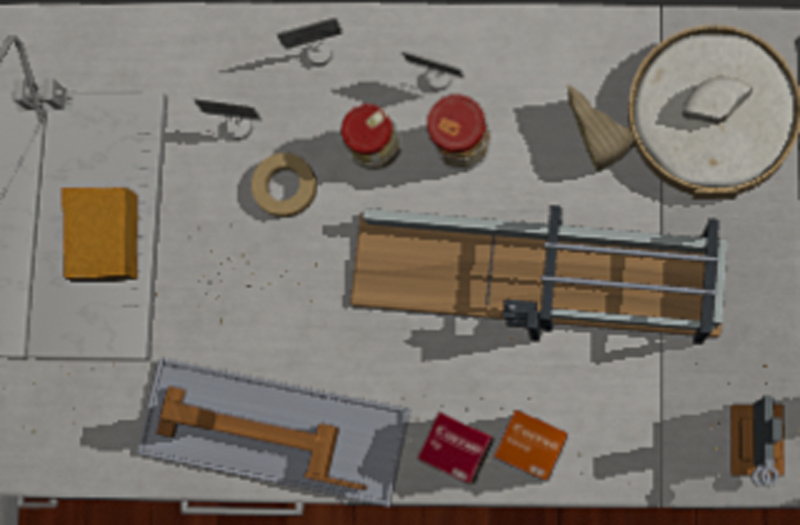

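View pics/t_c2.png

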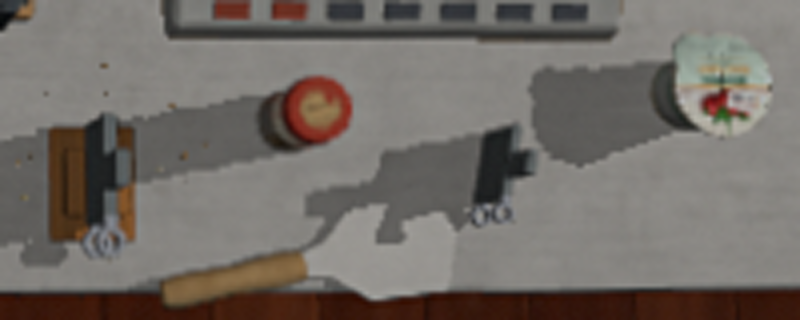

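View pics/s_c1.png

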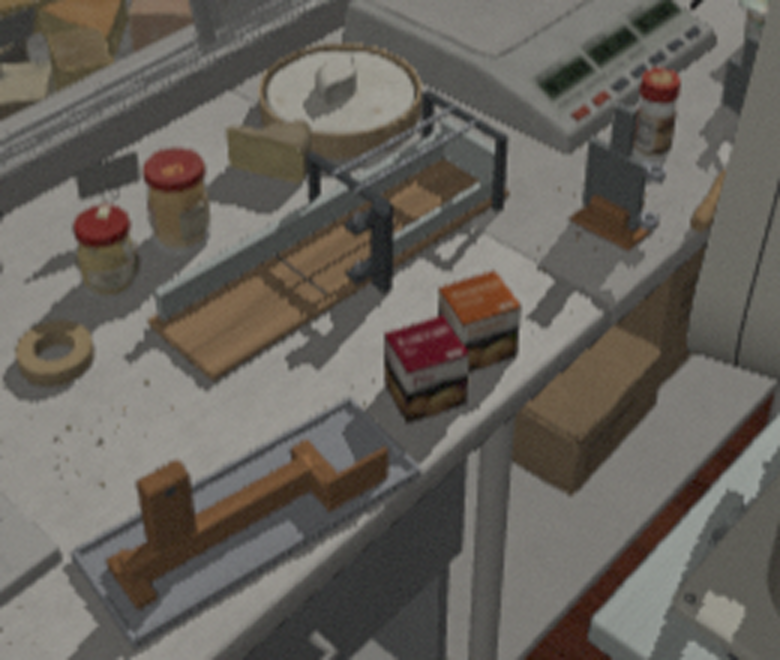

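```bash
cat >> h.py <<'E'
def go(x,y,z,yaw=None,tool=True):
    """print tool-frame shift/turn to get to TCP target (grasp pt if tool) with tool down and tool-x yaw(deg)"""
    o=ctrl.get_obs(); Rm=R.from_rotvec(o['orientation']).as_matrix(); p=np.array(o['ee_pos'])
    cy=np.degrees(np.arctan2(Rm[1,0],Rm[0,0]))
    if yaw is None: Rt=Rm; 
    else:
        a=np.radians(yaw); Rt=np.array([[np.cos(a),np.sin(a),0],[np.sin(a),-np.cos(a),0],[0,0,-1.]])
    t=np.array([x,y,z+ (163 if tool else 0)])
    d=t-p
    print('t',o['t'],'tcp',p.round(1),'grasp',(p+163*Rm[:,2]).round(1),'yaw',cy.round(2),'w',round(o['width'],1))
    print(' turn in tool deg',np.degrees(R.from_matrix(Rm.T@Rt).as_rotvec()).round(2))
    print(' shift now axes (mm)',(Rm.T@d).round(1),' shift after turn',(Rt.T@d).round(1))
E
python3 - <<'E'
from h import *
import pickle
d=pickle.load(open('wrist0.pkl','rb')); print(np.array(d['T_tool_cam']).round(3))
go(515,10,430,0,False)
E
```

```text
[[-0.0000e+00  9.6300e-01  2.6800e-01  7.3985e+01]
 [ 1.0000e+00 -0.0000e+00  1.0000e-03  1.7710e+00]
 [ 1.0000e-03  2.6800e-01 -9.6300e-01  1.8964e+01]
 [ 0.0000e+00  0.0000e+00  0.0000e+00  1.0000e+00]]
t 2.25 tcp [ 184.6 -597.1  404.7] grasp [ 184.6 -597.1  241.7] yaw 17.18 w 87.8
 turn in tool deg [-0.   -0.   17.18]
 shift now axes (mm) [ 495.  -482.4  -25.3]  shift after turn [ 330.4 -607.1  -25.3]
```

```bash
python3 -m handwheel '[{"rz":8.6},{"rz":8.6},{"tx":0.032,"ty":-0.047,"tz":-0.003},{"tx":0.032,"ty":-0.047,"tz":-0.003},{"tx":0.032,"ty":-0.047,"tz":-0.003},{"tx":0.032,"ty":-0.047,"tz":-0.003},{"tx":0.032,"ty":-0.047,"tz":-0.003},{"tx":0.032,"ty":-0.047,"tz":-0.003}]'; python3 -m handwheel '[{"tx":0.032,"ty":-0.047,"tz":-0.003},{"tx":0.032,"ty":-0.047,"tz":-0.003},{"tx":0.032,"ty":-0.047,"tz":-0.003},{"tx":0.032,"ty":-0.047,"tz":-0.003},{"tx":0.032,"ty":-0.047,"tz":-0.003},{"tx":0.032,"ty":-0.047,"tz":-0.003},{"tx":0.032,"ty":-0.047,"tz":-0.003},{}]'
python3 - <<'E'
from h import *
import pickle
d=shot('wrist'); save(d,'w1'); pickle.dump(d,open('w1.pkl','wb')); go(430,-262,133,0)
E
```

```text
t 2.3 tcp [ 184.6 -597.1  404.7] grasp [ 184.6 -597.1  241.7] yaw 17.18 w 88.0
 turn in tool deg [ 0.    0.   17.18]
 shift now axes (mm) [ 333.4 -247.7  108.7]  shift after turn [ 245.4 -335.1  108.7]$[0]: bad value
$[0]: bad value
```

View pics/w1.png

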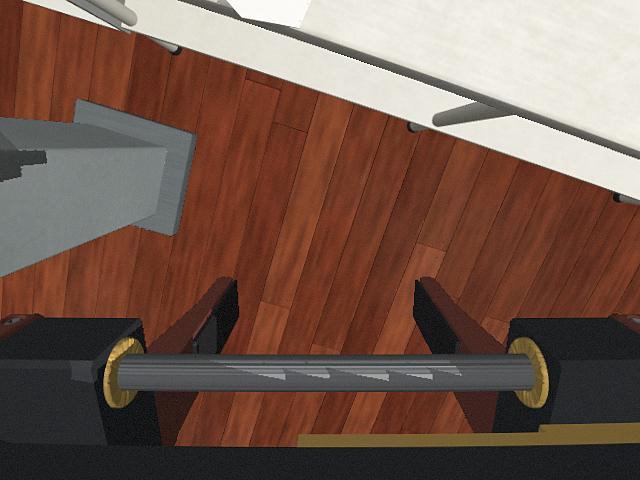

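```bash
python3 -m handwheel '[{"gripper":0,"tx":0,"ty":0,"tz":0,"rx":0,"ry":0,"rz":8.6},{"gripper":0,"tx":0,"ty":0,"tz":0,"rx":0,"ry":0,"rz":8.6},{"gripper":0,"tx":0.026,"ty":-0.047,"tz":-0.003,"rx":0,"ry":0,"rz":0},{"gripper":0,"tx":0.026,"ty":-0.047,"tz":-0.003,"rx":0,"ry":0,"rz":0},{"gripper":0,"tx":0.026,"ty":-0.047,"tz":-0.003,"rx":0,"ry":0,"rz":0},{"gripper":0,"tx":0.026,"ty":-0.047,"tz":-0.003,"rx":0,"ry":0,"rz":0},{"gripper":0,"tx":0.026,"ty":-0.047,"tz":-0.003,"rx":0,"ry":0,"rz":0}]'
python3 - <<'E'
from h import *
import pickle
d=shot('wrist'); save(d,'w1'); pickle.dump(d,open('w1.pkl','wb')); go(430,-262,133,0)
E
```

```text
t: 3.18
ee_pos: [315.3, -360.6, 420.0]
orientation: [3.141, -0.001, 0.001]
ft_force: [0.1, -0.1, 0.7]
width: 87.9
t 3.225 tcp [ 316.7 -356.6  419.9] grasp [ 316.8 -356.2  256.9] yaw 0.04 w 87.7
 turn in tool deg [-0.16 -0.04  0.04]
 shift now axes (mm) [113.3 -94.2 124.3]  shift after turn [113.3 -94.6 123.9]
```

View pics/w1.png

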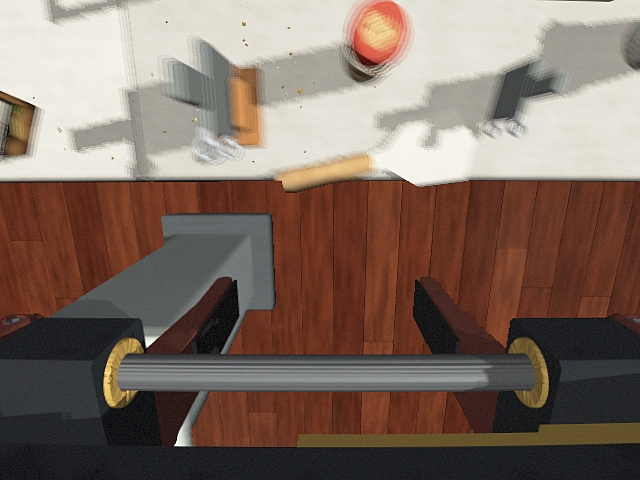

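```bash
python3 -m handwheel '[{"gripper":0,"tx":0.028,"ty":-0.052,"tz":-0.003,"rx":0,"ry":0,"rz":0},{"gripper":0,"tx":0.028,"ty":-0.052,"tz":-0.003,"rx":0,"ry":0,"rz":0},{"gripper":0,"tx":0.028,"ty":-0.052,"tz":-0.003,"rx":0,"ry":0,"rz":0},{"gripper":0,"tx":0.028,"ty":-0.052,"tz":-0.003,"rx":0,"ry":0,"rz":0},{"gripper":0,"tx":0.028,"ty":-0.052,"tz":-0.003,"rx":0,"ry":0,"rz":0},{"gripper":0,"tx":0.028,"ty":-0.052,"tz":-0.003,"rx":0,"ry":0,"rz":0},{"gripper":0,"tx":0.028,"ty":-0.052,"tz":-0.003,"rx":0,"ry":0,"rz":0},{"gripper":0,"tx":0,"ty":0,"tz":0,"rx":0,"ry":0,"rz":0}]'
python3 - <<'E'
from h import *
import pickle
d=shot('wrist'); save(d,'w2'); pickle.dump(d,open('w2.pkl','wb')); go(414,60,50,0)
P=world(d)
E
```

```text
t: 4.22
ee_pos: [512.2, 4.8, 441.0]
orientation: [-3.141, -0.007, -0.002]
ft_force: [-0.2, 0.4, 0.6]
width: 87.7
t 4.275 tcp [511.3   3.2 440.6] grasp [511.3   3.2 277.6] yaw 0.18 w 87.5
 turn in tool deg [ 0.01 -0.    0.18]
 shift now axes (mm) [-97.1 -57.1 227.6]  shift after turn [-97.3 -56.8 227.6]
```

View pics/w2.png

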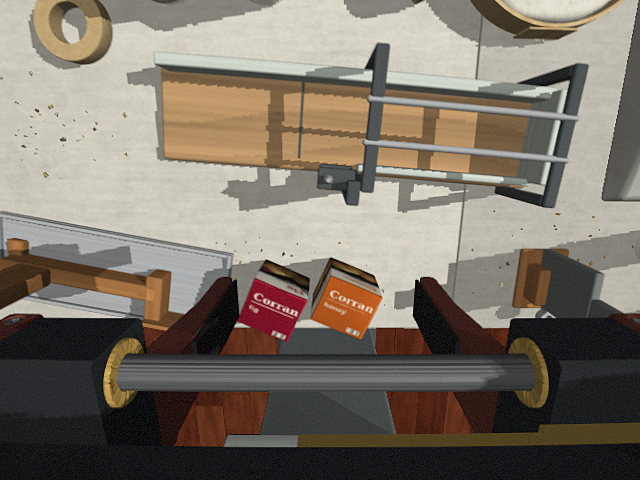

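Run:
```python
from h import *
import pickle
d=pickle.load(open('w2.pkl','rb'))
save(d,'w2a',(140,30,400,220),3)
save(d,'w2b',(340,30,600,220),3)
P=world(d)
# fence top points
Z=P[...,2]; m=(abs(Z-47)<4)&(P[...,0]>560)&(P[...,0]<680)&(P[...,1]>-200)&(P[...,1]<230)
Q=P[m]; print(len(Q))
for y0 in range(-180,240,30):
    q=Q[abs(Q[:,1]-y0)<4]
    if len(q): print(y0,q[:,0].min().round(1),q[:,0].max().round(1),np.median(q[:,2]).round(1),len(q))
m=(abs(Z-12)<4)&(P[...,0]>500)&(P[...,0]<680)&(P[...,1]>-200)&(P[...,1]<260); Q=P[m]
for y0 in range(-180,240,30):
    q=Q[abs(Q[:,1]-y0)<4]
    if len(q): print(y0,q[:,0].min().round(1),q[:,0].max().round(1),np.median(q[:,2]).round(1),len(q))
```

```text
5049
-180 637.1 649.4 47.7 101
-150 639.6 651.9 47.4 112
-120 641.7 654.3 47.5 115
-90 643.7 656.7 47.7 108
-60 645.9 658.0 48.0 113
-30 648.1 660.5 47.8 118
0 650.5 663.3 47.9 113
30 653.0 665.5 47.9 112
60 655.4 667.5 47.8 112
90 657.7 670.3 47.9 116
120 660.2 672.1 47.8 107
150 662.4 675.0 48.2 118
-180 544.8 637.8 12.7 448
-150 547.0 640.3 12.9 459
-120 549.0 642.1 12.8 445
-90 551.1 644.7 12.7 468
-60 553.2 646.4 12.9 430
-30 556.7 648.8 13.0 577
0 567.7 651.1 13.0 597
30 560.8 653.5 13.1 630
60 562.9 656.1 13.0 633
90 565.1 658.5 13.1 636
120 567.3 661.0 13.0 646
150 569.5 663.6 13.2 640
180 572.9 668.3 13.1 616
```

View pics/w2a.png

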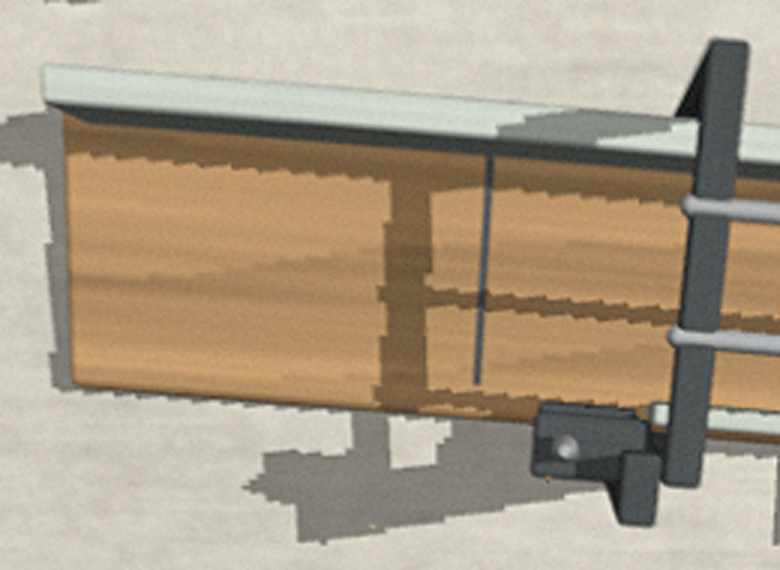

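View pics/w2b.png

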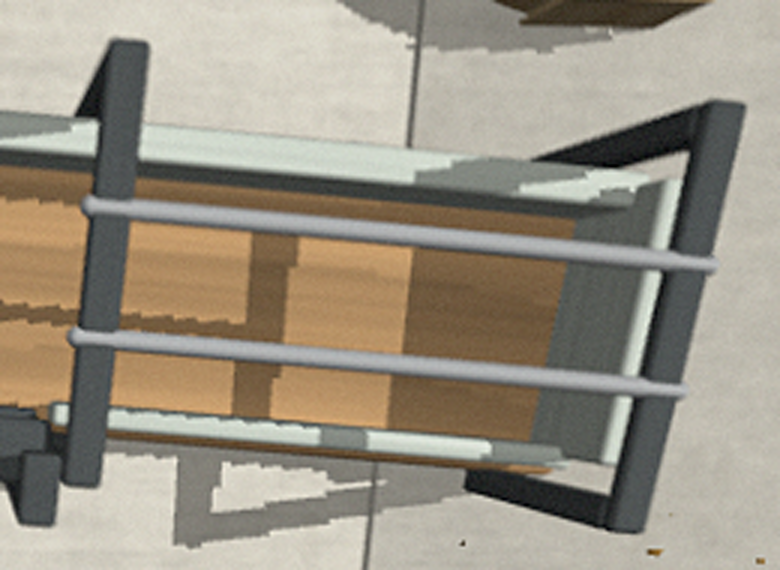

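Run:
```python
from h import *
import pickle
d=pickle.load(open('w2.pkl','rb'))
C=[((156.7,64.3),(40,205,47)),((303.7,81.7),(40,60,12)),((531.7,100),(40,-190,12)),((517.3,176.7),(-40,-190,12)),((328.7,178.3),(-53,26,107)),((347.3,204.2),(-74,9,107)),((358.7,204.5),(-74,-3,107)),((346.5,181.5),(-52,9,107)),((359.2,181.5),(-52,-3,107))]
W=np.array([onplane(d,[p],m[2]+0.8)[0][:2] for p,m in C]); M=np.array([m[:2] for p,m in C],float)
from scipy.optimize import least_squares
f=lambda q: (np.c_[np.cos(q[2])*M[:,0]-np.sin(q[2])*M[:,1]+q[0],np.sin(q[2])*M[:,0]+np.cos(q[2])*M[:,1]+q[1]]-W).ravel()
s=least_squares(f,[610,0,-.077],loss='soft_l1'); print(s.x,np.degrees(s.x[2])); print(f(s.x).reshape(-1,2).round(1)); print(W.round(1))
```

```text
[ 6.09009153e+02 -2.88436050e+01 -7.35516718e-02] -4.2142003677472415
[[ 0.3  3.1]
 [ 0.1  0. ]
 [-2.2 -0.1]
 [ 1.2  1.6]
 [-0.9 -0.2]
 [-0.2  1.2]
 [-0.9 -0.5]
 [ 1.5 -1.5]
 [ 0.6 -2.3]]
[[ 663.6  169.6]
 [ 653.2   28. ]
 [ 637.1 -221.2]
 [ 554.  -217. ]
 [ 559.     1.2]
 [ 536.1  -15.6]
 [ 535.9  -25.9]
 [ 556.3  -14.5]
 [ 556.3  -25.7]]
```

Run:
```python
from h import *
import pickle
for n in ['w2','top0']:
    d=pickle.load(open(n+'.pkl','rb')); P=world(d)
    for nm,(x,y) in dict(red=(414,60),orange=(417,-18)).items():
        m=(abs(P[...,2]-70)<4)&(abs(P[...,0]-x)<50)&(abs(P[...,1]-y)<39)
        lab,cc=cv2.connectedComponents(m.astype(np.uint8)); 
        q=P[m][:,:2].astype(np.float32); print(n,nm,len(q),cv2.minAreaRect(q),np.median(P[m][:,2]))
    # tray / stick : handle top at z=111
    m=(abs(P[...,2]-111)<5)&(abs(P[...,0]-450)<80)&(abs(P[...,1]-340)<80)
    q=P[m][:,:2].astype(np.float32)
    if len(q)>4: print('stick',len(q),cv2.minAreaRect(q),np.median(P[m][:,2]))
    m=(P[...,2]>100)&(P[...,2]<180)&(abs(P[...,0]-440)<80)&(abs(P[...,1]+262)<60)
    q=P[m][:,:2].astype(np.float32)
    if len(q)>4: print('gate',len(q),cv2.minAreaRect(q),P[m][:,2].max())
    m=(P[...,2]>100)&(P[...,2]<180)&(abs(P[...,0]-440)<80)&(abs(P[...,1]+560)<60)
    q=P[m][:,:2].astype(np.float32)
    if len(q)>4: print('gate2',len(q),cv2.minAreaRect(q),P[m][:,2].max())
d=pickle.load(open('w2.pkl','rb')); save(d,'w2c',(230,250,400,350),4)
```

```text
w2 red 2677 ((412.2095031738281, 63.81990051269531), (62.26317596435547, 57.16592788696289), 66.35421752929688) 71.1198976408192
w2 orange 2753 ((416.04290771484375, -18.32870864868164), (62.69540786743164, 56.77165603637695), 66.70787811279297) 71.02239106717508
stick 9 ((437.29327392578125, 328.8049011230469), (0.41710206866264343, 15.184253692626953), 73.90402221679688) 106.42177158045513
gate 417 ((441.27362060546875, -268.1961669921875), (11.657208442687988, 41.11188507080078), 81.76188659667969) 134.20404839987805
top0 red 391 ((409.27459716796875, 60.16676330566406), (73.92573547363281, 55.516822814941406), 64.34540557861328) 70.01380100873644
top0 orange 402 ((415.396484375, -17.01129150390625), (61.9234619140625, 56.286895751953125), 66.94683074951172) 69.90584606935715
stick 114 ((441.9376525878906, 348.4176025390625), (38.693294525146484, 22.415889739990234), 79.64550018310547) 110.69705853593973
gate 101 ((417.37823486328125, -269.1754150390625), (15.919682502746582, 88.72015380859375), 89.337890625) 163.29595473034715
gate2 25 ((436.0675048828125, -548.0891723632812), (8.777226448059082, 16.616947174072266), 78.50543212890625) 115.90853486099013
```

View pics/w2c.png

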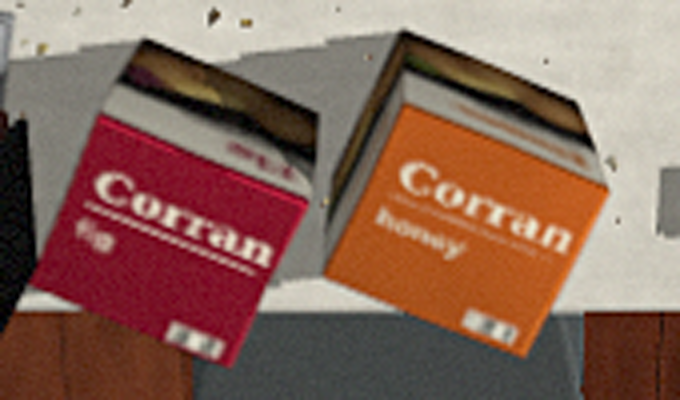

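```bash
python3 -m handwheel '[{"gripper":0,"tx":0,"ty":0,"tz":0,"rx":0,"ry":0,"rz":-9.5},{"gripper":0,"tx":0,"ty":0,"tz":0,"rx":0,"ry":0,"rz":-9.5},{"gripper":0,"tx":0,"ty":0,"tz":0,"rx":0,"ry":0,"rz":-9.5},{"gripper":0,"tx":0,"ty":0,"tz":0,"rx":0,"ry":0,"rz":-9.5},{"gripper":0,"tx":0,"ty":0,"tz":0,"rx":0,"ry":0,"rz":-9.5},{"gripper":0,"tx":0,"ty":0,"tz":0,"rx":0,"ry":0,"rz":-9.5},{"gripper":0,"tx":0,"ty":0,"tz":0,"rx":0,"ry":0,"rz":-9.2},{"gripper":0,"tx":0,"ty":0,"tz":0,"rx":0,"ry":0,"rz":0}]'
python3 - <<'E'
from h import *
go(412,63.5,45,66.4)
E
```

```text
t: 5.28
ee_pos: [510.2, 0.4, 440.6]
orientation: [-2.635, -1.711, 0.001]
ft_force: [-0.0, -0.7, -0.3]
width: 87.6
t 5.275 tcp [5.102e+02 4.000e-01 4.406e+02] grasp [5.101e+02 4.000e-01 2.776e+02] yaw 66.0 w 87.6
 turn in tool deg [-0.02  0.03 -0.4 ]
 shift now axes (mm) [  17.7 -115.3  232.6]  shift after turn [  18.5 -115.2  232.6]
```

```bash
python3 -m handwheel '[{"gripper":0,"tx":0.006,"ty":-0.038,"tz":0.04,"rx":0,"ry":0,"rz":-0.4},{"gripper":0,"tx":0.006,"ty":-0.038,"tz":0.04,"rx":0,"ry":0,"rz":0},{"gripper":0,"tx":0.006,"ty":-0.039,"tz":0.04,"rx":0,"ry":0,"rz":0},{"gripper":0,"tx":0,"ty":0,"tz":0,"rx":0,"ry":0,"rz":0},{"gripper":0,"tx":0,"ty":0,"tz":0,"rx":0,"ry":0,"rz":0}]'
python3 - <<'E'
from h import *
d=shot('wrist'); save(d,'w3')
go(412,63.5,45,66.4)
E
```

```text
t: 5.9
ee_pos: [413.5, 63.9, 321.3]
orientation: [2.627, 1.721, 0.002]
ft_force: [-0.0, 0.3, 0.2]
width: 87.7
t 5.95 tcp [414.   63.8 321.7] grasp [414.4  63.8 158.7] yaw 66.45 w 87.6
 turn in tool deg [ 0.14 -0.07  0.05]
 shift now axes (mm) [ -1.2  -1.9 113.7]  shift after turn [ -1.1  -1.7 113.7]
```

View pics/w3.png

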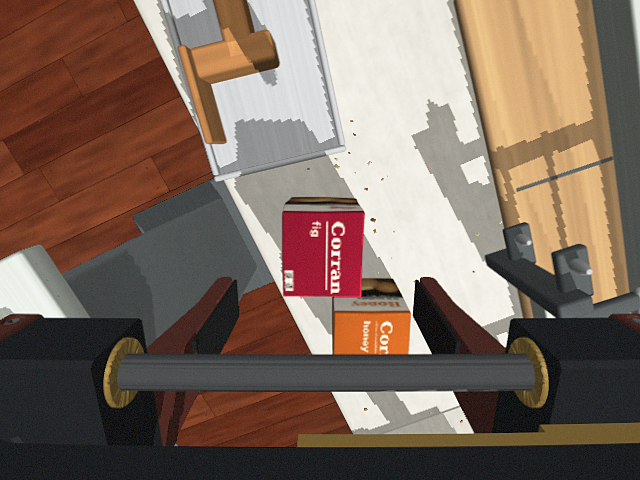

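```bash
python3 -m handwheel '[{"gripper":0,"tx":-0.001,"ty":-0.001,"tz":0.038,"rx":0,"ry":0,"rz":0},{"gripper":0,"tx":0,"ty":0,"tz":0.038,"rx":0,"ry":0,"rz":0},{"gripper":0,"tx":0,"ty":0,"tz":0.036,"rx":0,"ry":0,"rz":0},{"gripper":0,"tx":0,"ty":0,"tz":0,"rx":0,"ry":0,"rz":0},{"gripper":0.6,"tx":0,"ty":0,"tz":0,"rx":0,"ry":0,"rz":0},{"gripper":0.6,"tx":0,"ty":0,"tz":0,"rx":0,"ry":0,"rz":0},{"gripper":0.6,"tx":0,"ty":0,"tz":0,"rx":0,"ry":0,"rz":0},{"gripper":0.6,"tx":0,"ty":0,"tz":0,"rx":0,"ry":0,"rz":0}]'
python3 - <<'E'
from h import *
go(412,63.5,45,66.4)
E
```

```text
t: 6.95
ee_pos: [411.6, 63.7, 209.6]
orientation: [2.626, 1.724, 0.002]
ft_force: [-0.8, -0.8, 10.6]
width: 57.6
t 6.95 tcp [411.6  63.7 209.6] grasp [411.8  63.8  46.6] yaw 66.57 w 57.6
 turn in tool deg [ 0.08 -0.05  0.17]
 shift now axes (mm) [-0.1  0.5  1.6]  shift after turn [-0.1  0.5  1.6]
```

```bash
python3 -m handwheel '[{"gripper":0.6,"tx":0,"ty":0,"tz":-0.05,"rx":0,"ry":0,"rz":0},{"gripper":0.6,"tx":0,"ty":0,"tz":-0.05,"rx":0,"ry":0,"rz":0},{"gripper":0.6,"tx":0,"ty":0,"tz":0,"rx":0,"ry":0,"rz":10},{"gripper":0.6,"tx":0,"ty":0,"tz":0,"rx":0,"ry":0,"rz":10},{"gripper":0.6,"tx":0,"ty":0,"tz":0,"rx":0,"ry":0,"rz":10},{"gripper":0.6,"tx":0,"ty":0,"tz":0,"rx":0,"ry":0,"rz":10},{"gripper":0.6,"tx":0,"ty":0,"tz":0,"rx":0,"ry":0,"rz":10},{"gripper":0.6,"tx":0,"ty":0,"tz":0,"rx":0,"ry":0,"rz":10}]'
python3 - <<'E'
from h import *
go(620.9,55.6,90,-4.3)
E
```

```text
t: 7.95
ee_pos: [411.1, 63.7, 308.9]
orientation: [-3.137, -0.171, -0.0]
ft_force: [0.6, 0.3, -0.8]
width: 57.7
t 7.95 tcp [411.1  63.7 308.9] grasp [411.1  63.7 145.9] yaw 6.26 w 57.7
 turn in tool deg [-0.000e+00 -1.000e-02  1.056e+01]
 shift now axes (mm) [207.7  31.   56. ]  shift after turn [209.8  -7.6  55.9]
```

```bash
python3 -m handwheel '[{"gripper":0.6,"tx":0,"ty":0,"tz":0,"rx":0,"ry":0,"rz":10.5},{"gripper":0.6,"tx":0.052,"ty":-0.002,"tz":0,"rx":0,"ry":0,"rz":0},{"gripper":0.6,"tx":0.052,"ty":-0.002,"tz":0,"rx":0,"ry":0,"rz":0},{"gripper":0.6,"tx":0.053,"ty":-0.002,"tz":0,"rx":0,"ry":0,"rz":0},{"gripper":0.6,"tx":0.052,"ty":-0.002,"tz":0,"rx":0,"ry":0,"rz":0},{"gripper":0.6,"tx":0,"ty":0,"tz":0.03,"rx":0,"ry":0,"rz":0},{"gripper":0.6,"tx":0,"ty":0,"tz":0.026,"rx":0,"ry":0,"rz":0},{"gripper":0.6,"tx":0,"ty":0,"tz":0,"rx":0,"ry":0,"rz":0}]'
python3 - <<'E'
from h import *
go(620.9,55.6,60,-4.3)
d=shot('scene'); save(d,'s3',(180,180,440,400),3)
E
```

```text
t: 8.95
ee_pos: [619.2, 57.3, 250.8]
orientation: [3.139, -0.107, -0.007]
ft_force: [-0.2, 0.4, -1.7]
width: 57.9
t 8.95 tcp [619.2  57.3 250.8] grasp [618.5  57.3  87.8] yaw -3.92 w 57.9
 turn in tool deg [0.04 0.26 0.38]
 shift now axes (mm) [ 1.9  1.6 27.8]  shift after turn [ 1.8  1.6 27.8]
```

View pics/s3.png

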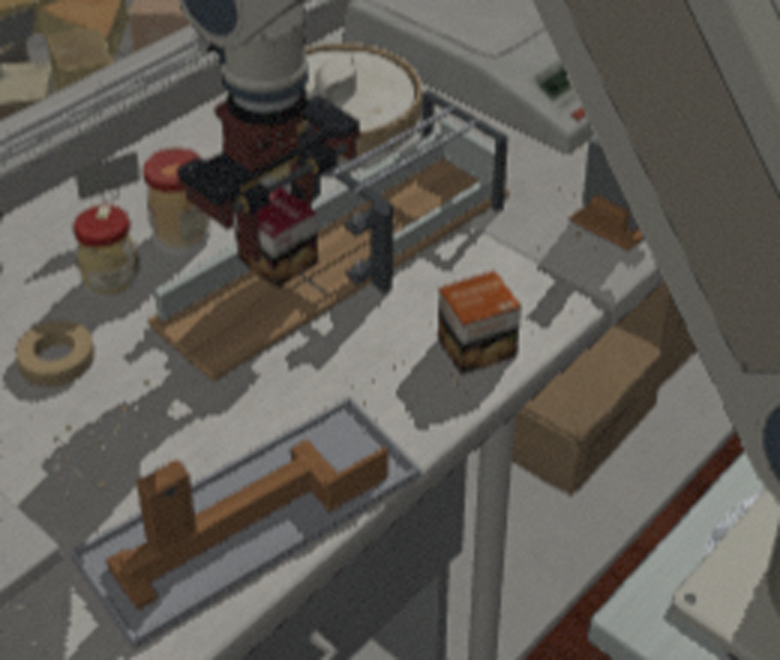

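```bash
python3 -m handwheel '[{"gripper":0.6,"tx":0.001,"ty":0.001,"tz":0.014,"rx":0,"ry":0,"rz":0.3},{"gripper":0.6,"tx":0,"ty":0,"tz":0.014,"rx":0,"ry":0,"rz":0},{"gripper":0.6,"tx":0,"ty":0,"tz":0,"rx":0,"ry":0,"rz":0},{"gripper":0.6,"tx":0,"ty":0,"tz":0,"rx":0,"ry":0,"rz":0}]'
python3 - <<'E'
from h import *
go(620.9,55.6,59,-4.3)
print(ctrl.get_obs()['ft_force'])
E
```

```text
t: 9.5
ee_pos: [621.6, 56.3, 224.8]
orientation: [-3.139, 0.116, -0.001]
ft_force: [-1.4, -0.1, -1.6]
width: 58.0
t 9.5 tcp [621.6  56.3 224.8] grasp [621.7  56.3  61.8] yaw -4.22 w 58.0
 turn in tool deg [-0.   -0.04  0.08]
 shift now axes (mm) [-0.6  0.8  2.8]  shift after turn [-0.6  0.8  2.8]
[-1.38318903 -0.07383895 -1.60193144]
```

```bash
python3 -m handwheel '[{"gripper":0.6,"tx":0,"ty":0,"tz":0.003,"rx":0,"ry":0,"rz":0},{"gripper":0.6,"tx":0,"ty":0,"tz":0,"rx":0,"ry":0,"rz":0},{"gripper":0,"tx":0,"ty":0,"tz":0,"rx":0,"ry":0,"rz":0},{"gripper":0,"tx":0,"ty":0,"tz":0,"rx":0,"ry":0,"rz":0},{"gripper":0,"tx":0,"ty":0,"tz":0,"rx":0,"ry":0,"rz":0},{"gripper":0,"tx":0,"ty":0,"tz":-0.03,"rx":0,"ry":0,"rz":0},{"gripper":0,"tx":0,"ty":0,"tz":-0.06,"rx":0,"ry":0,"rz":0},{"gripper":0,"tx":0,"ty":0,"tz":-0.06,"rx":0,"ry":0,"rz":0}]'
python3 - <<'E'
from h import *
go(440,348.4,130,79.6)
d=shot('top'); save(d,'t4',(80,140,400,350),2.5)
E
```

```text
t: 10.5
ee_pos: [621.1, 56.3, 373.0]
orientation: [3.139, -0.116, -0.002]
ft_force: [0.8, 0.0, -0.7]
width: 87.9
t 10.5 tcp [621.1  56.3 373. ] grasp [620.9  56.3 210. ] yaw -4.22 w 87.9
 turn in tool deg [-3.000e-02  5.000e-02 -8.382e+01]
 shift now axes (mm) [-202.  -278.    80.1]  shift after turn [ 254.6 -230.8   80. ]
```

View pics/t4.png

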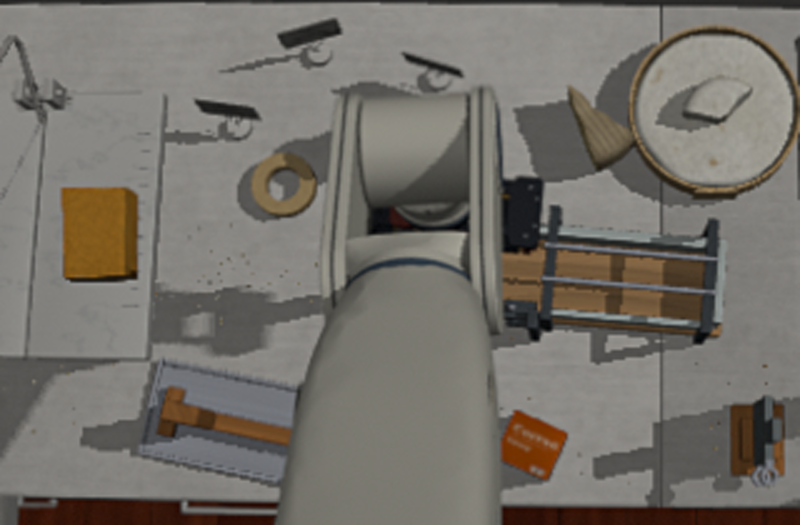

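```bash
python3 -m handwheel '[{"gripper":0,"tx":0,"ty":0,"tz":-0.02,"rx":0,"ry":0,"rz":-10.5},{"gripper":0,"tx":0,"ty":0,"tz":-0.02,"rx":0,"ry":0,"rz":-10.5},{"gripper":0,"tx":0,"ty":0,"tz":0,"rx":0,"ry":0,"rz":-10.5},{"gripper":0,"tx":0,"ty":0,"tz":0,"rx":0,"ry":0,"rz":-10.5},{"gripper":0,"tx":0,"ty":0,"tz":0,"rx":0,"ry":0,"rz":-10.5},{"gripper":0,"tx":0,"ty":0,"tz":0,"rx":0,"ry":0,"rz":-10.5},{"gripper":0,"tx":0,"ty":0,"tz":0,"rx":0,"ry":0,"rz":-10.5},{"gripper":0,"tx":0,"ty":0,"tz":0,"rx":0,"ry":0,"rz":-10.3}]'
python3 -m handwheel '[{"gripper":0,"tx":0.036,"ty":-0.046,"tz":0,"rx":0,"ry":0,"rz":0},{"gripper":0,"tx":0.036,"ty":-0.046,"tz":0,"rx":0,"ry":0,"rz":0},{"gripper":0,"tx":0.036,"ty":-0.046,"tz":0,"rx":0,"ry":0,"rz":0},{"gripper":0,"tx":0.036,"ty":-0.046,"tz":0,"rx":0,"ry":0,"rz":0},{"gripper":0,"tx":0.036,"ty":-0.046,"tz":0,"rx":0,"ry":0,"rz":0},{"gripper":0,"tx":0,"ty":0,"tz":0,"rx":0,"ry":0,"rz":0},{"gripper":0,"tx":0,"ty":0,"tz":0,"rx":0,"ry":0,"rz":0}]'
python3 - <<'E'
from h import *
import pickle
d=shot('wrist'); save(d,'w5'); pickle.dump(d,open('w5.pkl','wb'))
t=shot('top'); save(t,'t5',(80,140,400,350),2.5); pickle.dump(t,open('t5.pkl','wb'))
go(440,348.4,130,79.6)
P=world(d)
m=(abs(P[...,2]-111)<4)&(abs(P[...,0]-440)<60)&(abs(P[...,1]-348)<60)
q=P[m][:,:2].astype(np.float32); print(len(q),cv2.minAreaRect(q),np.median(P[m][:,2]))
E
```

```text
t: 11.55
ee_pos: [621.2, 56.4, 411.5]
orientation: [2.408, 2.018, 0.0]
ft_force: [0.4, 0.6, -0.4]
width: 87.7
t: 12.42
ee_pos: [427.8, 275.0, 411.8]
orientation: [2.413, 2.011, 0.001]
ft_force: [0.3, -0.8, 0.1]
width: 87.8
t 12.525 tcp [428.4 274.2 411.7] grasp [428.5 274.2 248.7] yaw 79.5 w 87.7
 turn in tool deg [ 0.02 -0.   -0.1 ]
 shift now axes (mm) [ 75.   -2.2 118.7]  shift after turn [ 75.   -2.  118.7]
1493 ((441.80401611328125, 348.4708251953125), (39.84279251098633, 22.664461135864258), 79.48837280273438) 111.60478265311258
```

View pics/w5.png

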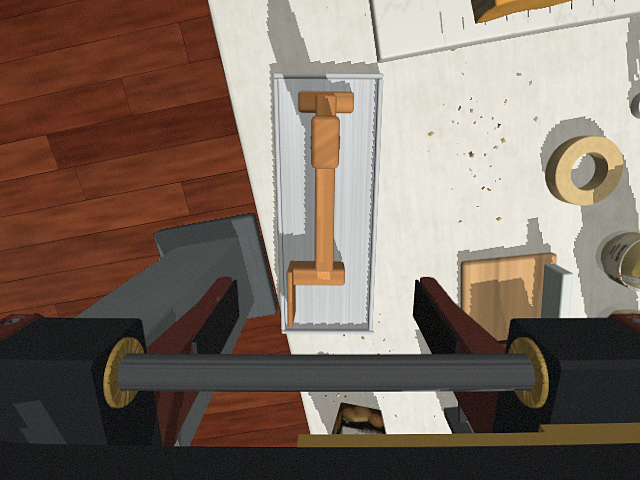

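View pics/t5.png

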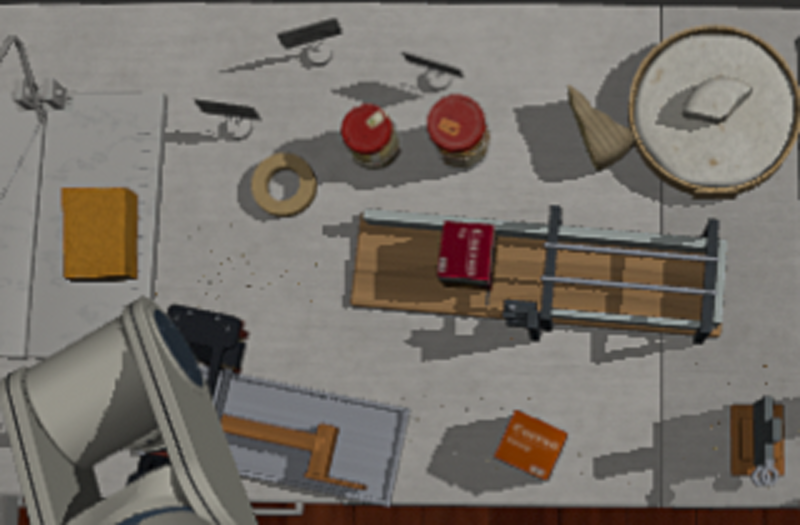

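Run:
```python
from h import *
import pickle
d=pickle.load(open('w5.pkl','rb')); t=pickle.load(open('t5.pkl','rb'))
th=np.radians(-4.3); 
def mag(p): 
    r=np.array(p)[:2]-[609,-28.8]; return np.array([np.cos(th)*r[0]+np.sin(th)*r[1],-np.sin(th)*r[0]+np.cos(th)*r[1]]).round(1)
P=world(t); m=(abs(P[...,2]-82)<5)&(abs(P[...,0]-620)<50)&(abs(P[...,1]-56)<50)
q=P[m][:,:2].astype(np.float32); r=cv2.minAreaRect(q); print('carton',r,mag(r[0]),np.median(P[m][:,2]))
P=world(d); m=(abs(P[...,2]-19)<4)&(abs(P[...,0]-700)<80)&(abs(P[...,1]-270)<60)
q=P[m][:,:2].astype(np.float32); r=cv2.minAreaRect(q); print('tape',r,mag(r[0]))
c=onplane(d,[(273,75),(382,75),(371,331),(282,331)],12); print('tray',c.round(1),c.mean(0)); e=c[2]-c[1]; print(np.degrees(np.arctan2(e[1],e[0])))
go(441.8,348.5,92,79.5)
```

```text
carton ((623.6023559570312, 56.58972930908203), (56.427364349365234, 62.440162658691406), 85.6765365600586) [ 8.2 86.2] 82.39598185955685
tape ((709.6714477539062, 271.9864807128906), (70.73957824707031, 74.1308364868164), 79.89192962646484) [ 77.8 307.5]
tray [[402.9 422.   12. ]
 [509.7 402.5  12. ]
 [457.3 123.7  12. ]
 [351.6 143.1  12. ]] [430.37529257 272.84250691  12.        ]
-100.64560491886289
t 12.525 tcp [428.4 274.2 411.7] grasp [428.5 274.2 248.7] yaw 79.5 w 87.7
 turn in tool deg [ 0.02 -0.    0.  ]
 shift now axes (mm) [ 75.4  -0.4 156.7]  shift after turn [ 75.5  -0.4 156.7]
```

```bash
python3 -m handwheel '[{"gripper":0,"tx":0.038,"ty":0,"tz":0.03,"rx":0,"ry":0,"rz":0},{"gripper":0,"tx":0.0375,"ty":0,"tz":0.03,"rx":0,"ry":0,"rz":0},{"gripper":0,"tx":0,"ty":0,"tz":0.02,"rx":0,"ry":0,"rz":0},{"gripper":0,"tx":0,"ty":0,"tz":0,"rx":0,"ry":0,"rz":0},{"gripper":0,"tx":0,"ty":0,"tz":0.04,"rx":0,"ry":0,"rz":0},{"gripper":0,"tx":0,"ty":0,"tz":0.037,"rx":0,"ry":0,"rz":0},{"gripper":0,"tx":0,"ty":0,"tz":0,"rx":0,"ry":0,"rz":0}]'
python3 - <<'E'
from h import *
go(441.8,348.5,92,79.5)
E
python3 -m handwheel '[{"gripper":1,"tx":0,"ty":0,"tz":0,"rx":0,"ry":0,"rz":0},{"gripper":1,"tx":0,"ty":0,"tz":0,"rx":0,"ry":0,"rz":0},{"gripper":1,"tx":0,"ty":0,"tz":0,"rx":0,"ry":0,"rz":0},{"gripper":1,"tx":0,"ty":0,"tz":0,"rx":0,"ry":0,"rz":0},{"gripper":1,"tx":0,"ty":0,"tz":0,"rx":0,"ry":0,"rz":0}]'
python3 - <<'E'
from h import *
go(441.8,348.5,92,79.5)
E
```

```text
t: 13.4
ee_pos: [441.4, 347.9, 253.5]
orientation: [-2.416, -2.008, 0.006]
ft_force: [-0.7, 0.1, -0.1]
width: 87.9
t 13.4 tcp [441.4 347.9 253.5] grasp [440.8 347.4  90.5] yaw 79.48 w 87.9
 turn in tool deg [-0.15  0.17 -0.02]
 shift now axes (mm) [ 0.7  0.3 -1.5]  shift after turn [ 0.7  0.3 -1.5]
t: 14.02
ee_pos: [441.3, 349.3, 254.9]
orientation: [2.414, 2.011, 0.001]
ft_force: [0.3, -0.2, 0.7]
width: 41.3
t 14.025 tcp [441.3 349.3 254.9] grasp [441.3 349.3  91.9] yaw 79.58 w 41.3
 turn in tool deg [ 0.01 -0.01  0.08]
 shift now axes (mm) [-0.7  0.7 -0.1]  shift after turn [-0.7  0.7 -0.1]
```

```bash
python3 -m handwheel '[{"gripper":1,"tx":0,"ty":0,"tz":0,"rx":0,"ry":0,"rz":0},{"gripper":1,"tx":0,"ty":0,"tz":0,"rx":0,"ry":0,"rz":0},{"gripper":1,"tx":0,"ty":0,"tz":0,"rx":0,"ry":0,"rz":0},{"gripper":1,"tx":0,"ty":0,"tz":0,"rx":0,"ry":0,"rz":0}]'
python3 - <<'E'
from h import *
go(441.8,348.5,92,79.5)
E
```

```text
t: 14.52
ee_pos: [441.3, 349.2, 254.5]
orientation: [-2.414, -2.01, 0.0]
ft_force: [0.5, -0.5, -1.1]
width: 21.8
t 14.525 tcp [441.3 349.2 254.5] grasp [441.2 349.2  91.5] yaw 79.57 w 21.8
 turn in tool deg [-0.01  0.01  0.07]
 shift now axes (mm) [-0.6  0.7 -0.5]  shift after turn [-0.6  0.7 -0.5]
```

```bash
python3 -m handwheel '[{"gripper":1,"tx":0,"ty":0,"tz":-0.04,"rx":0,"ry":0,"rz":0},{"gripper":1,"tx":0,"ty":0,"tz":-0.06,"rx":0,"ry":0,"rz":-6.1},{"gripper":1,"tx":0,"ty":0,"tz":0,"rx":0,"ry":0,"rz":0},{"gripper":1,"tx":0,"ty":0,"tz":0,"rx":0,"ry":0,"rz":0}]'
python3 - <<'E'
from h import *
go(633.4,255.2,200,85.7)
d=shot('wrist'); save(d,'w6')
E
```

```text
t: 15.02
ee_pos: [441.0, 349.0, 354.2]
orientation: [-2.304, -2.135, 0.001]
ft_force: [-0.7, 0.1, -1.5]
width: 21.7
t 15.025 tcp [441.  349.  354.2] grasp [440.9 348.9 191.2] yaw 85.63 w 21.7
 turn in tool deg [-0.02  0.02 -0.07]
 shift now axes (mm) [-78.8 199.   -8.8]  shift after turn [-79.1 198.9  -8.8]
```

View pics/w6.png

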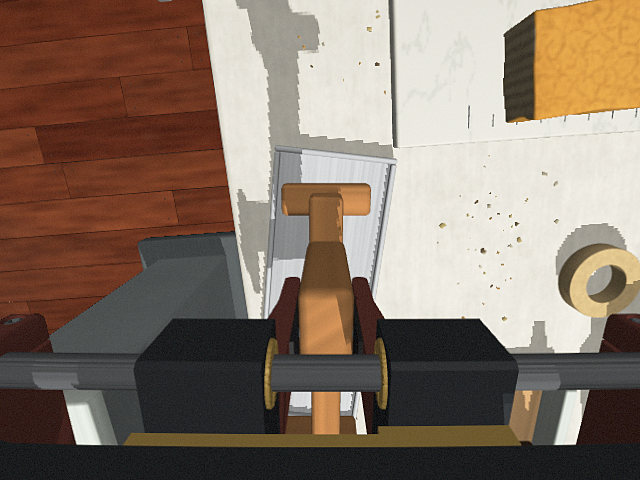

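Stick held straight. Move over to behind the carton.

```bash
python3 -m handwheel '[{"gripper":1,"tx":-0.016,"ty":0.04,"tz":-0.002,"rx":0,"ry":0,"rz":0},{"gripper":1,"tx":-0.016,"ty":0.04,"tz":-0.002,"rx":0,"ry":0,"rz":0},{"gripper":1,"tx":-0.016,"ty":0.04,"tz":-0.002,"rx":0,"ry":0,"rz":0},{"gripper":1,"tx":-0.016,"ty":0.04,"tz":-0.002,"rx":0,"ry":0,"rz":0},{"gripper":1,"tx":-0.015,"ty":0.039,"tz":0,"rx":0,"ry":0,"rz":0},{"gripper":1,"tx":0,"ty":0,"tz":0,"rx":0,"ry":0,"rz":0},{"gripper":1,"tx":0,"ty":0,"tz":0,"rx":0,"ry":0,"rz":0}]'
python3 - <<'E'
from h import *
go(633.4,255.2,108.5,85.7)
d=shot('scene'); save(d,'s6',(180,150,440,400),3)
t=shot('top'); save(t,'t6',(80,140,400,350),2.5)
E
```

```text
t: 15.95
ee_pos: [633.0, 255.3, 360.4]
orientation: [-2.303, -2.134, 0.006]
ft_force: [-0.3, 0.6, -1.5]
width: 21.9
t 15.95 tcp [633.  255.3 360.4] grasp [632.3 255.1 197.4] yaw 85.64 w 21.9
 turn in tool deg [-0.22  0.09 -0.06]
 shift now axes (mm) [ 0.1  0.8 88.9]  shift after turn [-0.1  0.4 88.9]
```

View pics/s6.png

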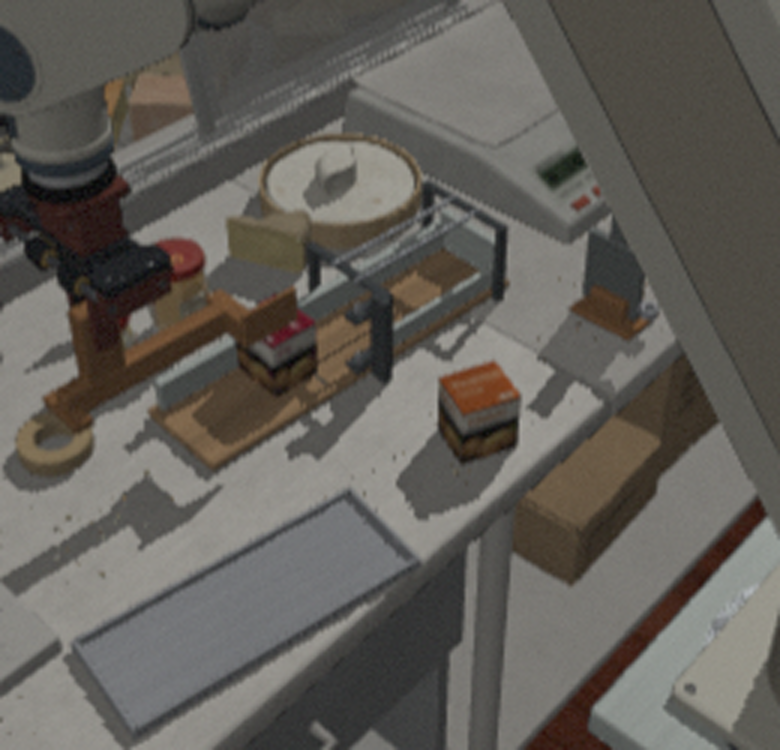

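View pics/t6.png

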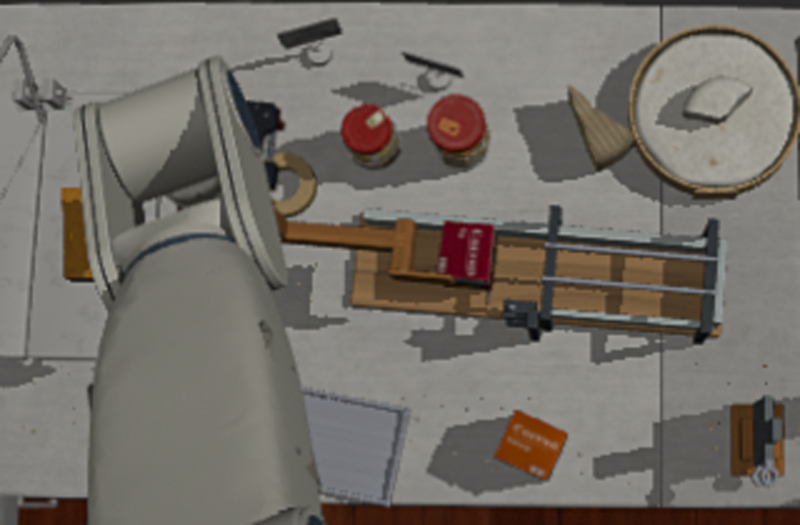

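```bash
cat >> h.py <<'E'
MO=np.array([609,-28.8]); MT=np.radians(-4.3)
def mag(P):
    r=np.atleast_2d(P)[:,:2]-MO; c,s=np.cos(MT),np.sin(MT); return np.c_[c*r[:,0]+s*r[:,1],-s*r[:,0]+c*r[:,1]]
def wld(x,y):
    c,s=np.cos(MT),np.sin(MT); return MO+[c*x-s*y,s*x+c*y]
E
python3 - <<'E'
from h import *
t=shot('top'); P=world(t)
o=ctrl.get_obs(); Rm=R.from_rotvec(o['orientation']).as_matrix(); g=o['ee_pos']+163*Rm[:,2]; G=mag(g)[0]; print('grasp mag',G, g[2])
Q=P.reshape(-1,3); Q=Q[np.isfinite(Q[:,2])]; M=mag(Q)
s=(abs(M[:,0])<70)&(M[:,1]>40)&(M[:,1]<230)&(Q[:,2]>120)&(Q[:,2]<170)
M=M[s]; Z=Q[s,2]
for y0 in range(70,170,6):
    k=abs(M[:,1]-y0)<3
    if k.any(): print(y0,'x',M[k,0].min().round(1),M[k,0].max().round(1),'z',Z[k].min().round(0),Z[k].max().round(0),k.sum())
E
```

```text
grasp mag [  2.05633181 285.72686783] 198.94406626623058
94 x -37.0 -30.9 z 121.0 153.0 11
100 x -37.3 -31.7 z 124.0 156.0 9
106 x -37.5 -31.6 z 121.0 153.0 13
112 x -37.1 -32.5 z 128.0 156.0 8
118 x -37.5 -32.7 z 123.0 157.0 9
124 x -37.4 -30.7 z 123.0 156.0 11
130 x -37.4 -30.3 z 126.0 160.0 10
136 x -37.5 22.0 z 122.0 154.0 51
142 x -37.2 25.5 z 126.0 158.0 54
148 x -36.8 24.9 z 122.0 154.0 59
154 x -37.0 24.3 z 127.0 157.0 36
160 x -8.4 9.6 z 124.0 149.0 21
166 x -8.2 12.1 z 122.0 151.0 20
```

```bash
python3 -m handwheel '[{"gripper":1,"tx":0,"ty":0.001,"tz":0.045,"rx":0,"ry":0,"rz":0},{"gripper":1,"tx":0,"ty":0,"tz":0.045,"rx":0,"ry":0,"rz":0},{"gripper":1,"tx":0,"ty":0,"tz":0,"rx":0,"ry":0,"rz":0},{"gripper":1,"tx":0,"ty":0,"tz":0,"rx":0,"ry":0,"rz":0}]'
python3 - <<'E'
from h import *
go(*wld(3,270),108.5,85.7); print(ctrl.get_obs()['ft_force'])
d=shot('scene'); save(d,'s7',(180,150,440,400),3)
t=shot('top'); save(t,'t7',(200,200,400,300),4)
E
```

```text
t: 16.6
ee_pos: [635.1, 256.0, 274.2]
orientation: [2.302, 2.136, 0.002]
ft_force: [-0.1, 0.6, -1.8]
width: 21.6
t 16.6 tcp [635.1 256.  274.2] grasp [635.3 256.1 111.2] yaw 85.72 w 21.6
 turn in tool deg [ 0.09 -0.04  0.02]
 shift now axes (mm) [-16.   -1.6   2.7]  shift after turn [-16.   -1.6   2.7]
[-0.10657526  0.61392829 -1.82545947]
```

View pics/t7.png

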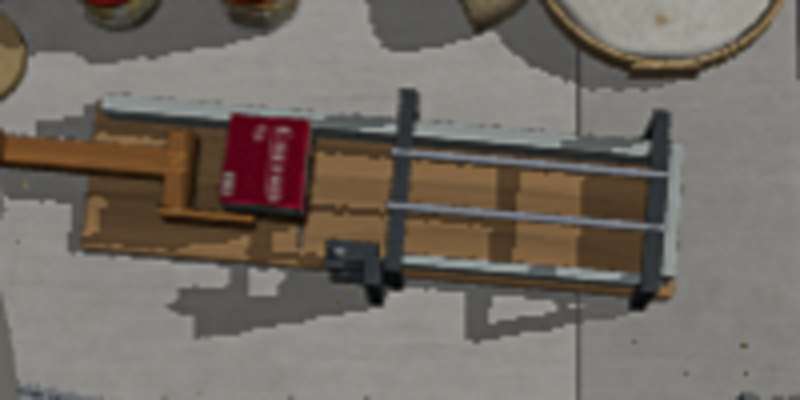

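```bash
python3 -m handwheel '[{"gripper":1,"tx":-0.01,"ty":0.001,"tz":0.001,"rx":0,"ry":0,"rz":0},{"gripper":1,"tx":-0.01,"ty":0.001,"tz":0.001,"rx":0,"ry":0,"rz":0},{"gripper":1,"tx":-0.01,"ty":0.001,"tz":0,"rx":0,"ry":0,"rz":0},{"gripper":1,"tx":0,"ty":0,"tz":0,"rx":0,"ry":0,"rz":0}]'
python3 - <<'E'
from h import *
o=ctrl.get_obs();print(o['ft_force']); go(*wld(9,200),108.5,85.7)
Rm=R.from_rotvec(o['orientation']).as_matrix(); print(mag(o['ee_pos']+163*Rm[:,2]))
t=shot('top'); save(t,'t8',(200,200,400,300),4)
P=world(t); M=mag(P.reshape(-1,3)).reshape(480,640,2)
m=(abs(P[...,2]-82)<5)&(abs(M[...,0])<50)&(M[...,1]>-150)&(M[...,1]<130)&(t['image'][...,0].astype(int)-t['image'][...,1]>50)
r=cv2.minAreaRect(M[m].astype(np.float32)); print(r)
E
```

```text
t: 17.2
ee_pos: [635.6, 224.0, 270.7]
orientation: [2.305, 2.135, -0.0]
ft_force: [0.2, 0.0, -1.4]
width: 21.8
[ 0.19194595  0.03410099 -1.38594592]
t 17.2 tcp [635.6 224.  270.7] grasp [635.6 224.  107.7] yaw 85.6 w 21.8
 turn in tool deg [-0.01  0.01 -0.1 ]
 shift now axes (mm) [-54.1   1.5  -0.7]  shift after turn [-54.1   1.4  -0.8]
[[  7.57501884 254.05840446]]
((7.782266616821289, 74.67660522460938), (60.55081558227539, 53.92799377441406), 1.3187673091888428)
```

View pics/t8.png

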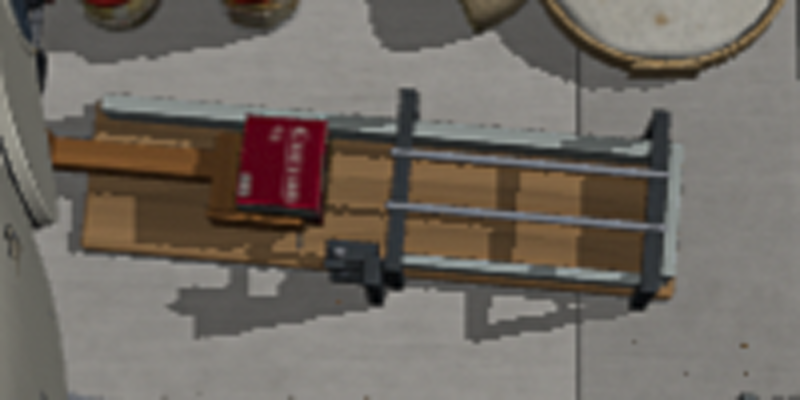

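```bash
python3 -m handwheel '[{"gripper":1,"tx":-0.01,"ty":0.001,"tz":0,"rx":0,"ry":0,"rz":-0.1},{"gripper":1,"tx":-0.012,"ty":0,"tz":0,"rx":0,"ry":0,"rz":0},{"gripper":1,"tx":-0.012,"ty":0.001,"tz":0,"rx":0,"ry":0,"rz":0},{"gripper":1,"tx":-0.012,"ty":0,"tz":0,"rx":0,"ry":0,"rz":0},{"gripper":1,"tx":-0.012,"ty":0,"tz":0,"rx":0,"ry":0,"rz":0},{"gripper":1,"tx":-0.012,"ty":0,"tz":0,"rx":0,"ry":0,"rz":0},{"gripper":1,"tx":-0.01,"ty":0,"tz":0,"rx":0,"ry":0,"rz":0},{"gripper":1,"tx":0,"ty":0,"tz":0,"rx":0,"ry":0,"rz":0}]'
cat > pc.py <<'E'
from h import *
import sys
o=ctrl.get_obs();print(o['t'],o['ft_force'].round(1),'w',round(o['width'],1))
Rm=R.from_rotvec(o['orientation']).as_matrix(); g=o['ee_pos']+163*Rm[:,2]; print('grasp mag',mag(g),g[2],'yaw',np.degrees(np.arctan2(Rm[1,0],Rm[0,0])))
t=shot('top'); save(t,sys.argv[1],(200,200,400,300),4)
P=world(t); M=mag(P.reshape(-1,3)).reshape(480,640,2); I=t['image'].astype(int)
m=(abs(P[...,2]-82)<6)&(abs(M[...,0])<50)&(M[...,1]>-195)&(M[...,1]<200)&(I[...,0]-I[...,1]>50)
for nm,mm in (('red',m&(I[...,1]<60)),('orange',m&(I[...,1]>70))):
    if mm.sum()>20: print(nm,mm.sum(),cv2.minAreaRect(M[mm].astype(np.float32)))
E
python3 pc.py t9
```

```text
t: 18.25
ee_pos: [631.4, 144.1, 270.5]
orientation: [2.303, 2.137, -0.002]
ft_force: [-3.0, -0.3, -1.3]
width: 21.9
18.25 [-3.  -0.3 -1.3] w 21.9
grasp mag [[  9.25857186 173.95306161]] 107.45944314543604 yaw 85.73285318319725
red 194 ((6.74785041809082, -5.294010162353516), (54.20363235473633, 58.38230514526367), 89.87821960449219)
```

View pics/t9.png

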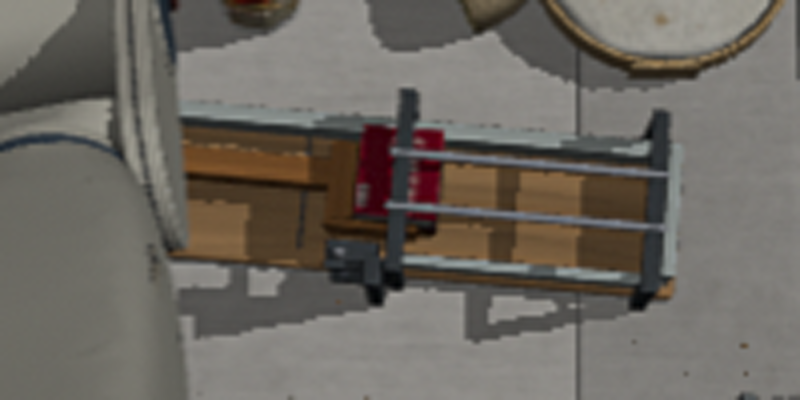

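```bash
python3 -m handwheel '[{"gripper":1,"tx":-0.012,"ty":0,"tz":0,"rx":0,"ry":0,"rz":0},{"gripper":1,"tx":-0.012,"ty":0,"tz":0,"rx":0,"ry":0,"rz":0},{"gripper":1,"tx":-0.012,"ty":0,"tz":0,"rx":0,"ry":0,"rz":0},{"gripper":1,"tx":-0.012,"ty":0,"tz":0,"rx":0,"ry":0,"rz":0},{"gripper":1,"tx":-0.012,"ty":0,"tz":0,"rx":0,"ry":0,"rz":0},{"gripper":1,"tx":-0.012,"ty":0,"tz":0,"rx":0,"ry":0,"rz":0},{"gripper":1,"tx":-0.012,"ty":0,"tz":0,"rx":0,"ry":0,"rz":0},{"gripper":1,"tx":0,"ty":0,"tz":0,"rx":0,"ry":0,"rz":0}]'
python3 pc.py t10
```

```text
t: 19.3
ee_pos: [625.3, 60.2, 270.6]
orientation: [2.302, 2.137, -0.001]
ft_force: [-3.1, -1.2, -1.5]
width: 22.1
19.3 [-3.1 -1.2 -1.5] w 22.1
grasp mag [[ 9.55533785 89.84405628]] 107.5674821038559 yaw 85.7333425954156
red 220 ((7.540184020996094, -89.91497039794922), (58.55261993408203, 53.13551330566406), 0.44903019070625305)
```

View pics/t10.png

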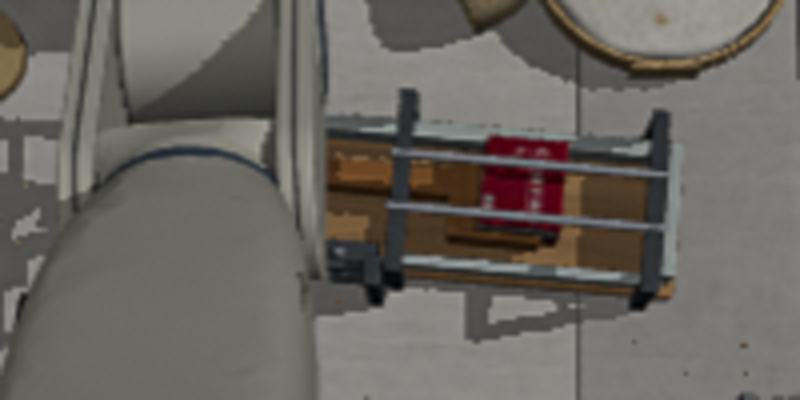

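```bash
python3 -m handwheel '[{"gripper":1,"tx":0.003,"ty":-0.003,"tz":0,"rx":0,"ry":0,"rz":0},{"gripper":1,"tx":0.022,"ty":0,"tz":0,"rx":0,"ry":0,"rz":0},{"gripper":1,"tx":0.025,"ty":0,"tz":0,"rx":0,"ry":0,"rz":0},{"gripper":1,"tx":0.025,"ty":0,"tz":0,"rx":0,"ry":0,"rz":0},{"gripper":1,"tx":0.025,"ty":0,"tz":0,"rx":0,"ry":0,"rz":0},{"gripper":1,"tx":0.025,"ty":0,"tz":0,"rx":0,"ry":0,"rz":0},{"gripper":1,"tx":0.015,"ty":0,"tz":0,"rx":0,"ry":0,"rz":0},{"gripper":1,"tx":0,"ty":0,"tz":0,"rx":0,"ry":0,"rz":0}]'
python3 pc.py t11
python3 - <<'E'
from h import *
go(441.3,349.2,191.5,79.5)
E
```

```text
t: 20.35
ee_pos: [632.7, 202.6, 270.6]
orientation: [2.3, 2.14, 0.0]
ft_force: [-0.7, -1.6, -2.3]
width: 21.9
20.35 [-0.7 -1.6 -2.3] w 21.9
grasp mag [[  6.35424967 232.55513191]] 107.64059697525735 yaw 85.87609339483417
red 244 ((7.9966583251953125, -89.90519714355469), (59.36094284057617, 53.259132385253906), 0.5797767043113708)
t 20.4 tcp [632.6 201.7 270.6] grasp [632.6 201.7 107.6] yaw 85.83 w 22.0
 turn in tool deg [-0.01  0.02  6.33]
 shift now axes (mm) [ 133.2 -201.6  -84. ]  shift after turn [ 110.2 -215.   -83.9]
```

View pics/t11.png

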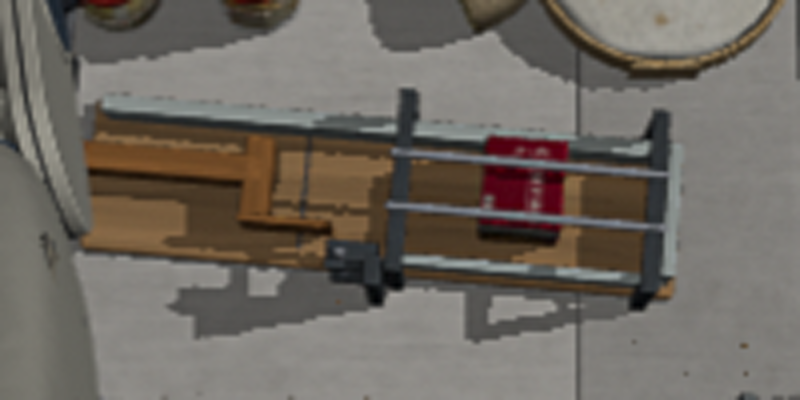

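```bash
python3 -m handwheel '[{"gripper":1,"tx":0,"ty":0,"tz":-0.042,"rx":0,"ry":0,"rz":0},{"gripper":1,"tx":0,"ty":0,"tz":-0.042,"rx":0,"ry":0,"rz":6.3},{"gripper":1,"tx":0.022,"ty":-0.043,"tz":0,"rx":0,"ry":0,"rz":0},{"gripper":1,"tx":0.022,"ty":-0.043,"tz":0,"rx":0,"ry":0,"rz":0},{"gripper":1,"tx":0.022,"ty":-0.043,"tz":0,"rx":0,"ry":0,"rz":0},{"gripper":1,"tx":0.022,"ty":-0.043,"tz":0,"rx":0,"ry":0,"rz":0},{"gripper":1,"tx":0.022,"ty":-0.043,"tz":0,"rx":0,"ry":0,"rz":0},{"gripper":1,"tx":0,"ty":0,"tz":0,"rx":0,"ry":0,"rz":0}]'
python3 - <<'E'
from h import *
go(441.3,349.2,94,79.5)
E
```

```text
t: 21.4
ee_pos: [439.6, 349.3, 354.7]
orientation: [-2.413, -2.011, 0.002]
ft_force: [0.3, 0.9, -0.8]
width: 22.2
t 21.4 tcp [439.6 349.3 354.7] grasp [439.4 349.2 191.7] yaw 79.62 w 22.2
 turn in tool deg [-0.04  0.04  0.12]
 shift now axes (mm) [ 0.3  1.8 97.7]  shift after turn [ 0.2  1.7 97.7]
```

```bash
python3 -m handwheel '[{"gripper":1,"tx":0,"ty":0.001,"tz":0.045,"rx":0,"ry":0,"rz":0},{"gripper":1,"tx":0,"ty":0,"tz":0.04,"rx":0,"ry":0,"rz":0},{"gripper":1,"tx":0,"ty":0,"tz":0.012,"rx":0,"ry":0,"rz":0},{"gripper":1,"tx":0,"ty":0,"tz":0,"rx":0,"ry":0,"rz":0},{"gripper":1,"tx":0,"ty":0,"tz":0.003,"rx":0,"ry":0,"rz":0},{"gripper":1,"tx":0,"ty":0,"tz":0,"rx":0,"ry":0,"rz":0}]'
python3 - <<'E'
from h import *
go(441.3,349.2,91.5,79.5); print(ctrl.get_obs()['ft_force'])
E
```

```text
t: 22.15
ee_pos: [442.9, 348.8, 255.8]
orientation: [2.416, 2.008, 0.003]
ft_force: [-0.4, 0.6, -1.3]
width: 22.0
t 22.15 tcp [442.9 348.8 255.8] grasp [443.1 349.   92.8] yaw 79.47 w 22.0
 turn in tool deg [ 0.08 -0.08 -0.03]
 shift now axes (mm) [ 0.1 -1.6  1.3]  shift after turn [ 0.1 -1.6  1.3]
[-0.42499814  0.62364162 -1.28947508]
```

```bash
python3 -m handwheel '[{"gripper":1,"tx":0,"ty":0,"tz":0.001,"rx":0,"ry":0,"rz":0},{"gripper":0,"tx":0,"ty":0,"tz":0,"rx":0,"ry":0,"rz":0},{"gripper":0,"tx":0,"ty":0,"tz":0,"rx":0,"ry":0,"rz":0},{"gripper":0,"tx":0,"ty":0,"tz":0,"rx":0,"ry":0,"rz":0},{"gripper":0,"tx":0,"ty":0,"tz":-0.03,"rx":0,"ry":0,"rz":0},{"gripper":0,"tx":0,"ty":0,"tz":-0.05,"rx":0,"ry":0,"rz":0},{"gripper":0,"tx":0,"ty":0,"tz":-0.05,"rx":0,"ry":0,"rz":0}]'
python3 - <<'E'
from h import *
go(415.8,-18,130,66.7)
d=shot('top'); save(d,'t12',(80,240,340,350),3)
P=world(d)
m=(abs(P[...,2]-70)<4)&(abs(P[...,0]-416)<50)&(abs(P[...,1]+18)<50); q=P[m][:,:2].astype(np.float32); print(len(q),cv2.minAreaRect(q))
E
```

```text
t: 23.02
ee_pos: [442.2, 348.5, 384.8]
orientation: [-2.416, -2.008, 0.001]
ft_force: [1.2, 0.5, 0.6]
width: 78.2
t 23.025 tcp [442.2 348.5 384.8] grasp [442.1 348.4 221.8] yaw 79.48 w 78.2
 turn in tool deg [-0.03  0.04 12.78]
 shift now axes (mm) [-365.1   41.    92. ]  shift after turn [-347.1  120.7   91.8]
411 ((415.2843017578125, -16.970745086669922), (61.888832092285156, 56.360313415527344), 66.22354888916016)
```

View pics/t12.png

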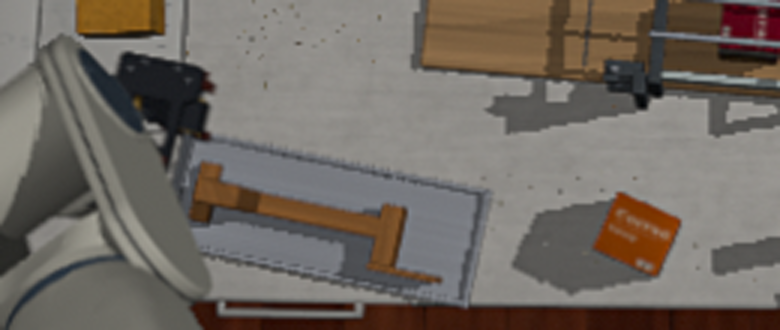

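```bash
python3 -m handwheel '[{"gripper":0,"tx":0,"ty":0,"tz":0,"rx":0,"ry":0,"rz":6.4},{"gripper":0,"tx":0,"ty":0,"tz":0,"rx":0,"ry":0,"rz":6.4},{"gripper":0,"tx":-0.05,"ty":0.017,"tz":0.008,"rx":0,"ry":0,"rz":0},{"gripper":0,"tx":-0.05,"ty":0.017,"tz":0.008,"rx":0,"ry":0,"rz":0},{"gripper":0,"tx":-0.05,"ty":0.017,"tz":0.008,"rx":0,"ry":0,"rz":0},{"gripper":0,"tx":-0.05,"ty":0.018,"tz":0.008,"rx":0,"ry":0,"rz":0},{"gripper":0,"tx":-0.05,"ty":0.017,"tz":0.008,"rx":0,"ry":0,"rz":0},{"gripper":0,"tx":-0.05,"ty":0.017,"tz":0.008,"rx":0,"ry":0,"rz":0}]'
python3 -m handwheel '[{"gripper":0,"tx":-0.04,"ty":0.015,"tz":0.008,"rx":0,"ry":0,"rz":0},{"gripper":0,"tx":0,"ty":0,"tz":0,"rx":0,"ry":0,"rz":0},{"gripper":0,"tx":0,"ty":0,"tz":0,"rx":0,"ry":0,"rz":0}]'
python3 - <<'E'
from h import *
go(415.8,-17.6,45,66.5)
d=shot('wrist'); save(d,'w13')
E
```

```text
t: 24.08
ee_pos: [417.9, 30.8, 335.5]
orientation: [2.624, 1.727, 0.001]
ft_force: [0.7, -0.5, 0.2]
width: 87.8
t: 24.45
ee_pos: [416.3, -10.2, 327.7]
orientation: [-2.625, -1.725, -0.0]
ft_force: [0.2, -0.4, -0.2]
width: 88.0
t 24.45 tcp [416.3 -10.2 327.7] grasp [416.3 -10.2 164.7] yaw 66.63 w 88.0
 turn in tool deg [ 0.   -0.01  0.13]
 shift now axes (mm) [ -7.    2.5 119.7]  shift after turn [ -6.9   2.5 119.7]
```

View pics/w13.png

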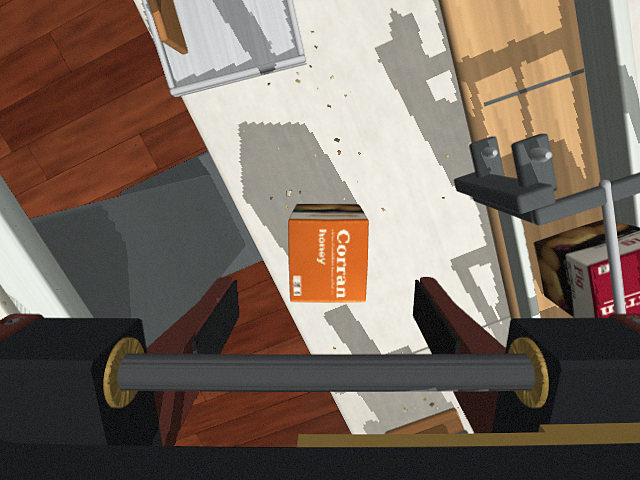

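```bash
python3 -m handwheel '[{"gripper":0,"tx":-0.007,"ty":0.002,"tz":0.04,"rx":0,"ry":0,"rz":0},{"gripper":0,"tx":0,"ty":0,"tz":0.04,"rx":0,"ry":0,"rz":0},{"gripper":0,"tx":0,"ty":0,"tz":0.039,"rx":0,"ry":0,"rz":0},{"gripper":0,"tx":0,"ty":0,"tz":0,"rx":0,"ry":0,"rz":0},{"gripper":0.6,"tx":0,"ty":0,"tz":0,"rx":0,"ry":0,"rz":0},{"gripper":0.6,"tx":0,"ty":0,"tz":0,"rx":0,"ry":0,"rz":0},{"gripper":0.6,"tx":0,"ty":0,"tz":0,"rx":0,"ry":0,"rz":0},{"gripper":0.6,"tx":0,"ty":0,"tz":0,"rx":0,"ry":0,"rz":0}]'
python3 -m handwheel '[{"gripper":0.6,"tx":0,"ty":0,"tz":-0.05,"rx":0,"ry":0,"rz":0},{"gripper":0.6,"tx":0,"ty":0,"tz":-0.05,"rx":0,"ry":0,"rz":0},{"gripper":0.6,"tx":0,"ty":0,"tz":0,"rx":0,"ry":0,"rz":10},{"gripper":0.6,"tx":0,"ty":0,"tz":0,"rx":0,"ry":0,"rz":10},{"gripper":0.6,"tx":0,"ty":0,"tz":0,"rx":0,"ry":0,"rz":10},{"gripper":0.6,"tx":0,"ty":0,"tz":0,"rx":0,"ry":0,"rz":10},{"gripper":0.6,"tx":0,"ty":0,"tz":0,"rx":0,"ry":0,"rz":10},{"gripper":0.6,"tx":0,"ty":0,"tz":0,"rx":0,"ry":0,"rz":10}]'
python3 - <<'E'
from h import *
go(*wld(5.5,86),145,-4.3)
E
```

```text
t: 25.5
ee_pos: [415.5, -17.6, 209.6]
orientation: [2.624, 1.726, 0.002]
ft_force: [-1.0, 1.0, 10.8]
width: 56.4
t: 26.5
ee_pos: [415.0, -17.6, 308.9]
orientation: [3.137, 0.174, 0.0]
ft_force: [-0.4, 0.7, -1.9]
width: 56.6
t 26.5 tcp [415.  -17.6 308.9] grasp [415.  -17.6 145.9] yaw 6.33 w 56.6
 turn in tool deg [ 0.   -0.   10.63]
 shift now axes (mm) [212.9 -51.    0.9]  shift after turn [199.8 -89.4   0.9]
```

```bash
python3 -m handwheel '[{"gripper":0.6,"tx":0,"ty":0,"tz":0,"rx":0,"ry":0,"rz":10.6},{"gripper":0.6,"tx":0,"ty":-0.045,"tz":0,"rx":0,"ry":0,"rz":0},{"gripper":0.6,"tx":0,"ty":-0.044,"tz":0,"rx":0,"ry":0,"rz":0},{"gripper":0.6,"tx":0.05,"ty":0,"tz":0,"rx":0,"ry":0,"rz":0},{"gripper":0.6,"tx":0.05,"ty":0,"tz":0,"rx":0,"ry":0,"rz":0},{"gripper":0.6,"tx":0.05,"ty":0,"tz":0,"rx":0,"ry":0,"rz":0},{"gripper":0.6,"tx":0.048,"ty":0,"tz":0,"rx":0,"ry":0,"rz":0},{"gripper":0.6,"tx":0,"ty":0,"tz":0.02,"rx":0,"ry":0,"rz":0}]'
python3 -m handwheel '[{"gripper":0.6,"tx":0,"ty":0,"tz":0.03,"rx":0,"ry":0,"rz":0},{"gripper":0.6,"tx":0,"ty":0,"tz":0.025,"rx":0,"ry":0,"rz":0},{"gripper":0.6,"tx":0,"ty":0,"tz":0,"rx":0,"ry":0,"rz":0},{"gripper":0.6,"tx":0,"ty":0,"tz":0,"rx":0,"ry":0,"rz":0}]'
python3 - <<'E'
from h import *
go(*wld(5.5,86),59,-4.3)
d=shot('scene'); save(d,'s14',(180,180,440,400),3)
E
```

```text
t: 27.5
ee_pos: [622.2, 57.3, 290.0]
orientation: [-3.139, 0.109, -0.01]
ft_force: [0.4, 0.1, -1.8]
width: 56.2
t: 28.0
ee_pos: [618.7, 57.7, 234.2]
orientation: [-3.14, 0.108, -0.0]
ft_force: [1.6, 0.2, -1.8]
width: 56.5
t 28.0 tcp [618.7  57.7 234.2] grasp [618.7  57.7  71.2] yaw -3.92 w 56.5
 turn in tool deg [-0.   -0.01  0.38]
 shift now axes (mm) [ 2.3  1.  12.2]  shift after turn [ 2.3  1.  12.2]
```

View pics/s14.png

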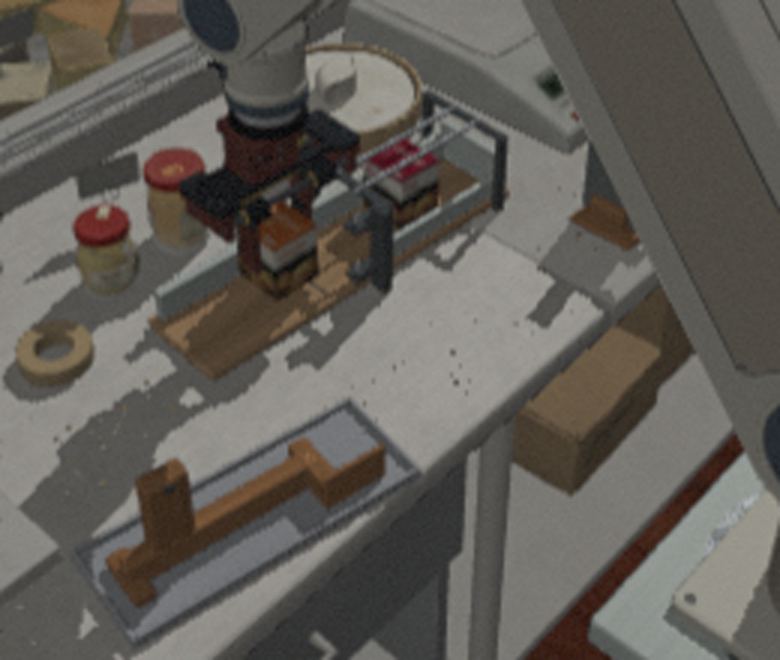

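```bash
python3 -m handwheel '[{"gripper":0.6,"tx":0.002,"ty":0.001,"tz":0.006,"rx":0,"ry":0,"rz":0.4},{"gripper":0.6,"tx":0,"ty":0,"tz":0.006,"rx":0,"ry":0,"rz":0},{"gripper":0.6,"tx":0,"ty":0,"tz":0,"rx":0,"ry":0,"rz":0},{"gripper":0,"tx":0,"ty":0,"tz":0,"rx":0,"ry":0,"rz":0},{"gripper":0,"tx":0,"ty":0,"tz":0,"rx":0,"ry":0,"rz":0},{"gripper":0,"tx":0,"ty":0,"tz":0,"rx":0,"ry":0,"rz":0},{"gripper":0,"tx":0,"ty":0,"tz":-0.03,"rx":0,"ry":0,"rz":0},{"gripper":0,"tx":0,"ty":0,"tz":-0.06,"rx":0,"ry":0,"rz":0}]'
python3 -m handwheel '[{"gripper":0,"tx":0,"ty":0,"tz":-0.06,"rx":0,"ry":0,"rz":-10.5},{"gripper":0,"tx":0,"ty":0,"tz":-0.04,"rx":0,"ry":0,"rz":-10.5},{"gripper":0,"tx":0,"ty":0,"tz":0,"rx":0,"ry":0,"rz":-10.5},{"gripper":0,"tx":0,"ty":0,"tz":0,"rx":0,"ry":0,"rz":-10.5},{"gripper":0,"tx":0,"ty":0,"tz":0,"rx":0,"ry":0,"rz":-10.5},{"gripper":0,"tx":0,"ty":0,"tz":0,"rx":0,"ry":0,"rz":-10.5},{"gripper":0,"tx":0,"ty":0,"tz":0,"rx":0,"ry":0,"rz":-10.5},{"gripper":0,"tx":0,"ty":0,"tz":0,"rx":0,"ry":0,"rz":-10.2}]'
python3 -m handwheel '[{"gripper":0,"tx":0.036,"ty":-0.046,"tz":0,"rx":0,"ry":0,"rz":0},{"gripper":0,"tx":0.036,"ty":-0.046,"tz":0,"rx":0,"ry":0,"rz":0},{"gripper":0,"tx":0.036,"ty":-0.046,"tz":0,"rx":0,"ry":0,"rz":0},{"gripper":0,"tx":0.036,"ty":-0.046,"tz":0,"rx":0,"ry":0,"rz":0},{"gripper":0,"tx":0.036,"ty":-0.046,"tz":0,"rx":0,"ry":0,"rz":0},{"gripper":0,"tx":0,"ty":0,"tz":0,"rx":0,"ry":0,"rz":0},{"gripper":0,"tx":0,"ty":0,"tz":0,"rx":0,"ry":0,"rz":0}]'
python3 pc.py t15
python3 - <<'E'
from h import *
d=shot('wrist'); save(d,'w15')
P=world(d)
m=(abs(P[...,2]-111)<4)&(abs(P[...,0]-440)<60)&(abs(P[...,1]-348)<60)
q=P[m][:,:2].astype(np.float32); print(len(q),cv2.minAreaRect(q),np.median(P[m][:,2]))
go(443,348.5,92,79.5)
E
```

```text
t: 29.05
ee_pos: [619.8, 56.5, 310.2]
orientation: [3.139, -0.118, -0.009]
ft_force: [1.4, -0.2, 0.2]
width: 87.8
t: 30.05
ee_pos: [620.7, 56.5, 411.7]
orientation: [-2.412, -2.013, 0.0]
ft_force: [-0.6, -0.8, -0.2]
width: 87.5
t: 30.92
ee_pos: [428.0, 275.9, 411.9]
orientation: [2.416, 2.007, 0.001]
ft_force: [0.2, 0.3, -0.4]
width: 87.8
30.925 [ 0.2  0.3 -0.4] w 87.8
grasp mag [[-203.25145755  290.2701589 ]] 248.87265453842858 yaw 79.43549054103887
red 483 ((6.451398849487305, -2.09124755859375), (60.74336624145508, 229.47792053222656), 0.9641202688217163)
orange 36 ((9.916046142578125, 82.42654418945312), (25.21052360534668, 56.276588439941406), 81.75579833984375)
1492 ((444.24969482421875, 348.2153625488281), (38.99203109741211, 22.63077163696289), 79.3577651977539) 111.61698625754931
t 31.025 tcp [428.7 275.2 411.7] grasp [428.7 275.1 248.7] yaw 79.31 w 87.8
 turn in tool deg [ 0.02  0.   -0.19]
 shift now axes (mm) [ 74.7   0.4 156.7]  shift after turn [ 74.7   0.7 156.7]
```

View pics/w15.png

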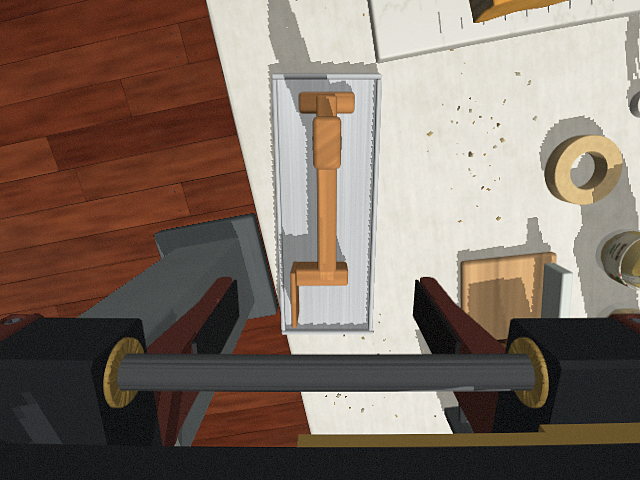

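View pics/t15.png

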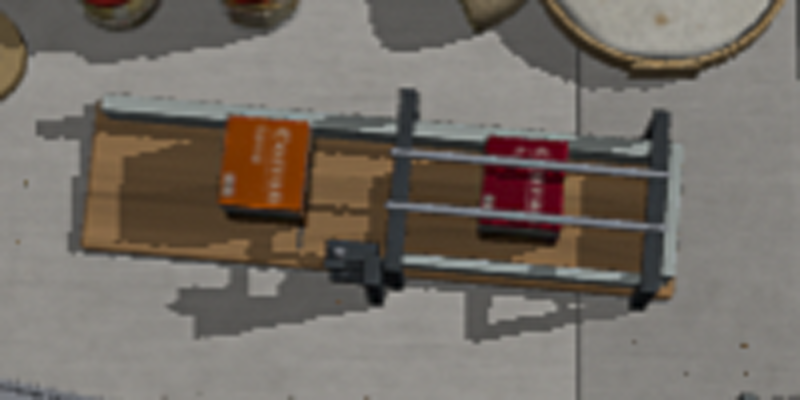

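```bash
sed -i "s/I\[...,1\]<60/I[...,1]<0.3*I[...,0]/; s/I\[...,1\]>70/I[...,1]>0.3*I[...,0]/" pc.py
python3 -m handwheel '[{"gripper":0,"tx":0.038,"ty":0.001,"tz":0.03,"rx":0,"ry":0,"rz":0},{"gripper":0,"tx":0.037,"ty":0.001,"tz":0.03,"rx":0,"ry":0,"rz":0},{"gripper":0,"tx":0,"ty":0,"tz":0.02,"rx":0,"ry":0,"rz":0},{"gripper":0,"tx":0,"ty":0,"tz":0,"rx":0,"ry":0,"rz":0},{"gripper":0,"tx":0,"ty":0,"tz":0.04,"rx":0,"ry":0,"rz":0},{"gripper":0,"tx":0,"ty":0,"tz":0.037,"rx":0,"ry":0,"rz":0},{"gripper":0.5,"tx":0,"ty":0,"tz":0,"rx":0,"ry":0,"rz":0},{"gripper":1,"tx":0,"ty":0,"tz":0,"rx":0,"ry":0,"rz":0}]'
python3 -m handwheel '[{"gripper":1,"tx":0,"ty":0,"tz":0,"rx":0,"ry":0,"rz":0},{"gripper":1,"tx":0,"ty":0,"tz":0,"rx":0,"ry":0,"rz":0},{"gripper":1,"tx":0,"ty":0,"tz":0,"rx":0,"ry":0,"rz":0},{"gripper":1,"tx":0,"ty":0,"tz":0,"rx":0,"ry":0,"rz":0},{"gripper":1,"tx":0,"ty":0,"tz":0,"rx":0,"ry":0,"rz":0},{"gripper":1,"tx":0,"ty":0,"tz":0,"rx":0,"ry":0,"rz":0},{"gripper":1,"tx":0,"ty":0,"tz":0,"rx":0,"ry":0,"rz":0}]'
python3 - <<'E'
from h import *
go(444.2,348.2,91.5,79.5)
E
```

```text
t: 32.02
ee_pos: [444.7, 349.1, 256.3]
orientation: [2.419, 2.005, 0.003]
ft_force: [-0.2, -0.2, 0.4]
width: 71.3
t: 32.9
ee_pos: [443.6, 349.2, 254.6]
orientation: [-2.417, -2.006, 0.0]
ft_force: [-0.3, -0.4, 0.1]
width: 21.9
t 32.9 tcp [443.6 349.2 254.6] grasp [443.6 349.2  91.6] yaw 79.38 w 21.9
 turn in tool deg [-0.01  0.01 -0.12]
 shift now axes (mm) [-0.9  0.7  0.1]  shift after turn [-0.9  0.7  0.1]
```

```bash
python3 -m handwheel '[{"gripper":1,"tx":0,"ty":0,"tz":-0.04,"rx":0,"ry":0,"rz":0},{"gripper":1,"tx":0,"ty":0,"tz":-0.06,"rx":0,"ry":0,"rz":-6.3},{"gripper":1,"tx":-0.016,"ty":0.039,"tz":-0.002,"rx":0,"ry":0,"rz":0},{"gripper":1,"tx":-0.016,"ty":0.039,"tz":-0.002,"rx":0,"ry":0,"rz":0},{"gripper":1,"tx":-0.016,"ty":0.039,"tz":-0.002,"rx":0,"ry":0,"rz":0},{"gripper":1,"tx":-0.016,"ty":0.039,"tz":-0.002,"rx":0,"ry":0,"rz":0},{"gripper":1,"tx":-0.015,"ty":0.039,"tz":0,"rx":0,"ry":0,"rz":0},{"gripper":1,"tx":0,"ty":0,"tz":0,"rx":0,"ry":0,"rz":0}]'
python3 pc.py t16
python3 - <<'E'
from h import *
go(*wld(3,285),108.5,85.7)
E
```

```text
t: 33.9
ee_pos: [634.2, 254.1, 362.1]
orientation: [2.306, 2.132, 0.001]
ft_force: [-1.0, 1.0, -2.2]
width: 22.2
33.9 [-1.   1.  -2.2] w 22.2
grasp mag [[  3.9979593 284.0096315]] 199.10589527894209 yaw 85.51468038932089
red 199 ((7.339145660400391, -89.98519134521484), (52.41733169555664, 58.66996383666992), 89.59330749511719)
orange 377 ((8.22755241394043, -1.6608352661132812), (59.96913528442383, 228.85304260253906), 1.5939133167266846)
t 33.95 tcp [632.8 254.9 361.9] grasp [632.6 254.8 198.9] yaw 85.57 w 21.9
 turn in tool deg [-0.06  0.02 -0.13]
 shift now axes (mm) [ 0.4  0.7 90.4]  shift after turn [ 0.4  0.6 90.4]
```

View pics/t16.png

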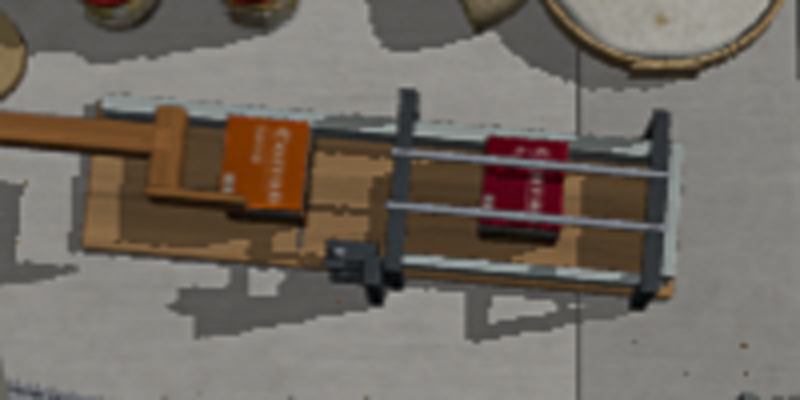

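```bash
python3 -m handwheel '[{"gripper":1,"tx":0,"ty":0,"tz":0.045,"rx":0,"ry":0,"rz":-0.1},{"gripper":1,"tx":0,"ty":0,"tz":0.045,"rx":0,"ry":0,"rz":0},{"gripper":1,"tx":0,"ty":0,"tz":0,"rx":0,"ry":0,"rz":0},{"gripper":1,"tx":-0.01,"ty":0.001,"tz":0.001,"rx":0,"ry":0,"rz":0},{"gripper":1,"tx":-0.01,"ty":0.002,"tz":0,"rx":0,"ry":0,"rz":0},{"gripper":1,"tx":-0.01,"ty":0.001,"tz":0,"rx":0,"ry":0,"rz":0},{"gripper":1,"tx":0,"ty":0,"tz":0,"rx":0,"ry":0,"rz":0}]'
python3 pc.py t17
```

```text
t: 34.83
ee_pos: [634.3, 224.4, 272.7]
orientation: [2.303, 2.136, 0.001]
ft_force: [-0.8, 0.5, -2.2]
width: 22.0
34.825 [-0.8  0.5 -2.2] w 22.0
grasp mag [[  6.38212723 254.44949644]] 109.66242784485672 yaw 85.6989614065643
red 201 ((7.947832107543945, -89.95618438720703), (52.341552734375, 59.593692779541016), 89.61639404296875)
orange 394 ((8.134866714477539, -6.739356994628906), (60.50600051879883, 219.46267700195312), 0.8819579482078552)
```

View pics/t17.png

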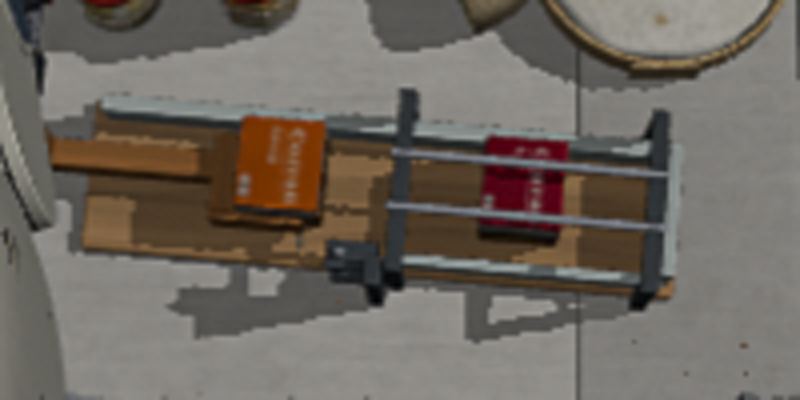

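Contact made. Push on, taking up the side gap.

```bash
python3 -m handwheel '[{"gripper":1,"tx":-0.01,"ty":0.001,"tz":0,"rx":0,"ry":0,"rz":0},{"gripper":1,"tx":-0.012,"ty":0.001,"tz":0,"rx":0,"ry":0,"rz":0},{"gripper":1,"tx":-0.012,"ty":0.001,"tz":0,"rx":0,"ry":0,"rz":0},{"gripper":1,"tx":-0.012,"ty":0,"tz":0,"rx":0,"ry":0,"rz":0},{"gripper":1,"tx":-0.012,"ty":0,"tz":0,"rx":0,"ry":0,"rz":0},{"gripper":1,"tx":-0.012,"ty":0,"tz":0,"rx":0,"ry":0,"rz":0},{"gripper":1,"tx":-0.01,"ty":0,"tz":0,"rx":0,"ry":0,"rz":0},{"gripper":1,"tx":0,"ty":0,"tz":0,"rx":0,"ry":0,"rz":0}]'
python3 pc.py t18
python3 -m handwheel '[{"gripper":1,"tx":-0.01,"ty":0,"tz":0,"rx":0,"ry":0,"rz":0},{"gripper":1,"tx":-0.012,"ty":0,"tz":0,"rx":0,"ry":0,"rz":0},{"gripper":1,"tx":-0.012,"ty":0,"tz":0,"rx":0,"ry":0,"rz":0},{"gripper":1,"tx":-0.012,"ty":0,"tz":0,"rx":0,"ry":0,"rz":0},{"gripper":1,"tx":-0.012,"ty":0,"tz":0,"rx":0,"ry":0,"rz":0},{"gripper":1,"tx":-0.012,"ty":0,"tz":0,"rx":0,"ry":0,"rz":0},{"gripper":1,"tx":-0.01,"ty":0,"tz":0,"rx":0,"ry":0,"rz":0},{"gripper":1,"tx":0,"ty":0,"tz":0,"rx":0,"ry":0,"rz":0}]'
python3 pc.py t19
```

```text
t: 35.88
ee_pos: [631.1, 144.6, 271.7]
orientation: [2.302, 2.137, -0.001]
ft_force: [0.2, -0.3, -0.8]
width: 22.0
35.875 [ 0.2 -0.3 -0.8] w 22.0
grasp mag [[  8.96944967 174.47877921]] 108.67454252563891 yaw 85.73559834079465
red 194 ((7.43016242980957, -90.13286590576172), (52.70992660522461, 59.33268356323242), 89.60847473144531)
orange 143 ((8.427978515625, -46.775596618652344), (59.938133239746094, 138.7439727783203), 0.9017308354377747)
t: 36.92
ee_pos: [625.1, 64.7, 271.6]
orientation: [2.302, 2.137, -0.001]
ft_force: [-1.8, -1.2, -1.3]
width: 22.0
36.925 [-1.8 -1.2 -1.3] w 22.0
grasp mag [[ 8.98026949 94.29105115]] 108.57280430115492 yaw 85.73974204385513
red 150 ((7.100559234619141, -142.18429565429688), (59.12746810913086, 53.98478317260742), 0.3933431804180145)
orange 237 ((8.371109008789062, -113.4999008178711), (59.290992736816406, 111.42732238769531), 0.3236655592918396)
```

View pics/t19.png

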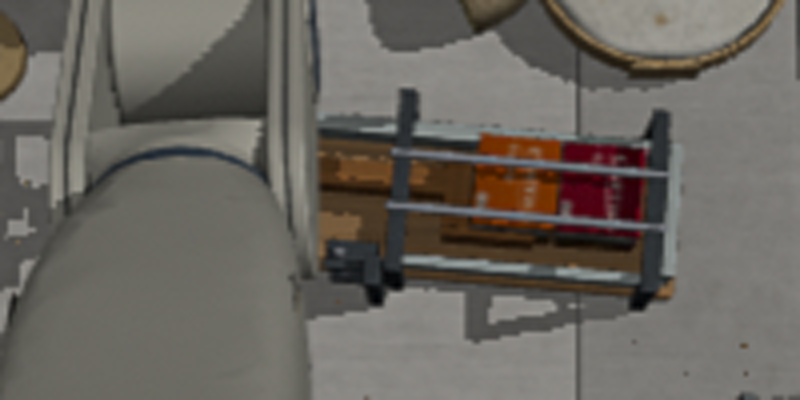

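```bash
python3 -m handwheel '[{"gripper":1,"tx":-0.006,"ty":0,"tz":0,"rx":0,"ry":0,"rz":0},{"gripper":1,"tx":-0.006,"ty":0,"tz":0,"rx":0,"ry":0,"rz":0},{"gripper":1,"tx":-0.005,"ty":0,"tz":0,"rx":0,"ry":0,"rz":0},{"gripper":1,"tx":0,"ty":0,"tz":0,"rx":0,"ry":0,"rz":0}]'
python3 pc.py t20
python3 -m handwheel '[{"gripper":1,"tx":-0.002,"ty":0,"tz":0,"rx":0,"ry":0,"rz":0},{"gripper":1,"tx":0,"ty":0,"tz":0,"rx":0,"ry":0,"rz":0}]'
python3 pc.py t20
```

```text
t: 37.48
ee_pos: [623.8, 48.2, 271.6]
orientation: [2.302, 2.138, -0.001]
ft_force: [-2.3, 0.9, -1.9]
width: 21.5
37.475 [-2.3  0.9 -1.9] w 21.5
grasp mag [[ 8.99980843 77.85809529]] 108.58701568194084 yaw 85.76882983734176
red 99 ((6.604097366333008, -151.60394287109375), (40.95818328857422, 58.205299377441406), 88.00984954833984)
orange 227 ((7.534442901611328, -122.87066650390625), (97.87699127197266, 59.28390121459961), 88.84854125976562)
t: 37.78
ee_pos: [623.8, 46.9, 271.7]
orientation: [-2.302, -2.138, -0.0]
ft_force: [-0.7, 2.3, -1.7]
width: 21.6
37.775 [-0.7  2.3 -1.7] w 21.6
grasp mag [[ 9.09507063 76.69632387]] 108.73552899548332 yaw 85.76980367814778
red 98 ((6.561166763305664, -151.1424102783203), (58.28340530395508, 38.8099250793457), 0.6654508113861084)
orange 219 ((7.726266860961914, -122.46823120117188), (60.255287170410156, 96.73129272460938), 0.26754626631736755)
```

```bash
python3 -m handwheel '[{"gripper":1,"tx":-0.003,"ty":0,"tz":0,"rx":0,"ry":0,"rz":0},{"gripper":1,"tx":0,"ty":0,"tz":0,"rx":0,"ry":0,"rz":0}]'
python3 pc.py t21
python3 -m handwheel '[{"gripper":1,"tx":-0.003,"ty":0,"tz":0,"rx":0,"ry":0,"rz":0},{"gripper":1,"tx":0,"ty":0,"tz":0,"rx":0,"ry":0,"rz":0}]'
python3 pc.py t21
```

```text
t: 38.08
ee_pos: [623.8, 45.9, 272.5]
orientation: [-2.301, -2.135, -0.006]
ft_force: [-1.4, 15.0, 2.6]
width: 22.0
38.075 [-1.4 15.   2.6] w 22.0
grasp mag [[ 9.34741919 76.24086571]] 109.46897792972459 yaw 85.71537619656401
red 97 ((6.495798110961914, -151.01063537597656), (58.82207107543945, 39.091148376464844), 1.1295928955078125)
orange 228 ((7.268354415893555, -123.00218200683594), (98.1081771850586, 59.61939239501953), 89.06527709960938)
t: 38.38
ee_pos: [623.9, 44.8, 273.2]
orientation: [-2.301, -2.133, -0.011]
ft_force: [-1.4, 26.7, 7.1]
width: 22.1
38.375 [-1.4 26.7  7.1] w 22.1
grasp mag [[ 9.66787728 75.68254488]] 110.25448270589396 yaw 85.67351639812014
red 101 ((6.798345565795898, -151.15757751464844), (57.93020248413086, 39.06396484375), 0.8282216787338257)
orange 227 ((7.529644012451172, -122.84426879882812), (97.50560760498047, 60.99714660644531), 89.97986602783203)
```

View pics/t21.png

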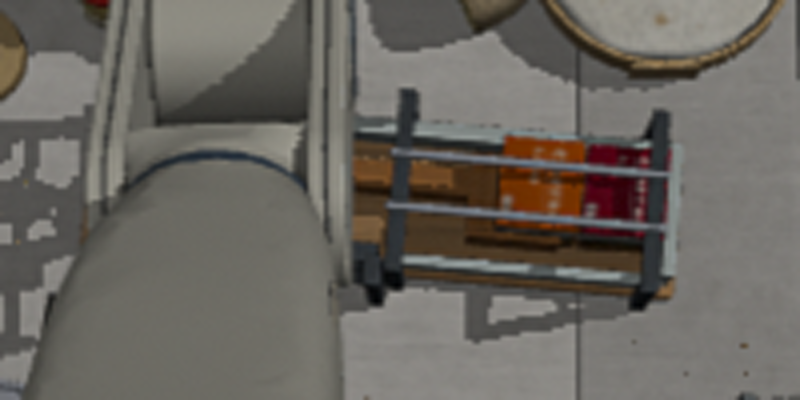

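```bash
python3 -m handwheel '[{"gripper":1,"tx":0.006,"ty":0,"tz":0,"rx":0,"ry":0,"rz":0},{"gripper":1,"tx":0.006,"ty":-0.003,"tz":0,"rx":0,"ry":0,"rz":0},{"gripper":1,"tx":0.025,"ty":0,"tz":0,"rx":0,"ry":0,"rz":0},{"gripper":1,"tx":0.03,"ty":0,"tz":0,"rx":0,"ry":0,"rz":0},{"gripper":1,"tx":0.03,"ty":0,"tz":0,"rx":0,"ry":0,"rz":0},{"gripper":1,"tx":0.03,"ty":0,"tz":0,"rx":0,"ry":0,"rz":0},{"gripper":1,"tx":0.028,"ty":0,"tz":0,"rx":0,"ry":0,"rz":0},{"gripper":1,"tx":0,"ty":0,"tz":0,"rx":0,"ry":0,"rz":0}]'
python3 pc.py t22
python3 - <<'E'
from h import *
go(443.6,349.2,191.5,79.5)
E
```

```text
t: 39.42
ee_pos: [631.9, 197.0, 271.6]
orientation: [2.298, 2.14, 0.001]
ft_force: [-0.3, -1.1, -2.1]
width: 21.9
39.425 [-0.3 -1.1 -2.1] w 21.9
grasp mag [[  6.12475444 226.82677834]] 108.64197679040998 yaw 85.92146651108476
red 112 ((6.239133834838867, -150.39939880371094), (58.30710983276367, 37.99685287475586), 4.084649085998535)
orange 232 ((7.870656967163086, -122.77384185791016), (60.68875503540039, 96.07720184326172), 0.19911085069179535)
t 39.475 tcp [631.7 195.9 271.5] grasp [631.8 195.8 108.5] yaw 85.88 w 21.7
 turn in tool deg [0.03 0.03 6.38]
 shift now axes (mm) [ 139.3 -198.6  -83.2]  shift after turn [ 116.5 -212.9  -83. ]
```

View pics/t22.png

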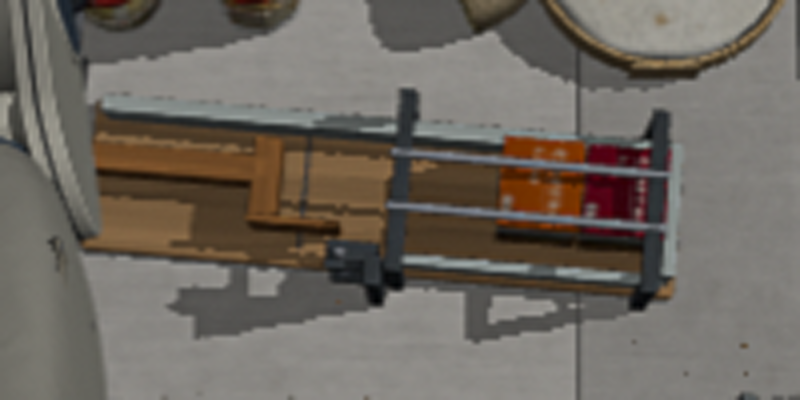

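```bash
python3 -m handwheel '[{"gripper":1,"tx":0,"ty":0,"tz":-0.042,"rx":0,"ry":0,"rz":0},{"gripper":1,"tx":0,"ty":0,"tz":-0.042,"rx":0,"ry":0,"rz":6.4},{"gripper":1,"tx":0.023,"ty":-0.042,"tz":0,"rx":0,"ry":0,"rz":0},{"gripper":1,"tx":0.023,"ty":-0.043,"tz":0,"rx":0,"ry":0,"rz":0},{"gripper":1,"tx":0.023,"ty":-0.043,"tz":0,"rx":0,"ry":0,"rz":0},{"gripper":1,"tx":0.023,"ty":-0.043,"tz":0,"rx":0,"ry":0,"rz":0},{"gripper":1,"tx":0.024,"ty":-0.042,"tz":0,"rx":0,"ry":0,"rz":0},{"gripper":1,"tx":0,"ty":0,"tz":0,"rx":0,"ry":0,"rz":0}]'
python3 -m handwheel '[{"gripper":1,"tx":0,"ty":0,"tz":0.045,"rx":0,"ry":0,"rz":0},{"gripper":1,"tx":0,"ty":0,"tz":0.04,"rx":0,"ry":0,"rz":0},{"gripper":1,"tx":0,"ty":0,"tz":0.01,"rx":0,"ry":0,"rz":0},{"gripper":1,"tx":0,"ty":0,"tz":0,"rx":0,"ry":0,"rz":0},{"gripper":1,"tx":0,"ty":0,"tz":0,"rx":0,"ry":0,"rz":0}]'
python3 - <<'E'
from h import *
go(442,347.2,91.5,79.5); print(ctrl.get_obs()['ft_force'])
d=shot('scene'); save(d,'s23',(180,180,440,400),3)
E
```

```text
t: 40.48
ee_pos: [442.1, 349.3, 355.7]
orientation: [2.415, 2.009, -0.001]
ft_force: [0.1, -0.7, -1.7]
width: 21.7
t: 41.1
ee_pos: [444.7, 348.9, 262.1]
orientation: [2.418, 2.005, 0.004]
ft_force: [-0.3, 0.8, -1.6]
width: 21.9
t 41.1 tcp [444.7 348.9 262.1] grasp [445.1 349.2  99.1] yaw 79.35 w 21.9
 turn in tool deg [ 0.1  -0.1  -0.15]
 shift now axes (mm) [-2.2 -2.4  7.6]  shift after turn [-2.2 -2.4  7.6]
[-0.26602699  0.80734618 -1.56973125]
```

View pics/s23.png

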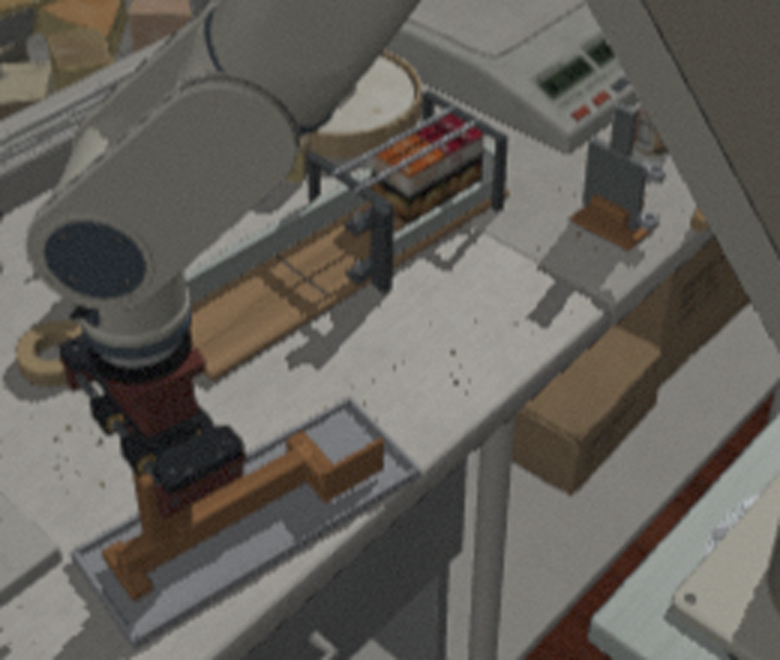

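```bash
python3 -m handwheel '[{"gripper":1,"tx":0,"ty":-0.002,"tz":0.005,"rx":0,"ry":0,"rz":0},{"gripper":1,"tx":0,"ty":0,"tz":0.003,"rx":0,"ry":0,"rz":0},{"gripper":1,"tx":0,"ty":0,"tz":0,"rx":0,"ry":0,"rz":0},{"gripper":0,"tx":0,"ty":0,"tz":0,"rx":0,"ry":0,"rz":0},{"gripper":0,"tx":0,"ty":0,"tz":0,"rx":0,"ry":0,"rz":0},{"gripper":0,"tx":0,"ty":0,"tz":0,"rx":0,"ry":0,"rz":0},{"gripper":0,"tx":0,"ty":0,"tz":-0.03,"rx":0,"ry":0,"rz":0},{"gripper":0,"tx":0,"ty":0,"tz":-0.05,"rx":0,"ry":0,"rz":0}]'
python3 -m handwheel '[{"gripper":0,"tx":0,"ty":0,"tz":-0.05,"rx":0,"ry":0,"rz":10},{"gripper":0,"tx":0,"ty":0,"tz":-0.03,"rx":0,"ry":0,"rz":10},{"gripper":0,"tx":0,"ty":0,"tz":0,"rx":0,"ry":0,"rz":10},{"gripper":0,"tx":0,"ty":0,"tz":0,"rx":0,"ry":0,"rz":10},{"gripper":0,"tx":0,"ty":0,"tz":0,"rx":0,"ry":0,"rz":10},{"gripper":0,"tx":0,"ty":0,"tz":0,"rx":0,"ry":0,"rz":10},{"gripper":0,"tx":0,"ty":0,"tz":0,"rx":0,"ry":0,"rz":10},{"gripper":0,"tx":0,"ty":0,"tz":0,"rx":0,"ry":0,"rz":9.5}]'
python3 - <<'E'
from h import *
go(370,-264,430,0,False)
d=shot('top'); save(d,'t24',(80,240,340,350),3)
E
```

```text
t: 42.15
ee_pos: [441.3, 348.8, 331.7]
orientation: [-2.417, -2.006, 0.007]
ft_force: [-0.1, 0.5, 1.1]
width: 68.5
t: 43.15
ee_pos: [441.8, 349.2, 412.4]
orientation: [3.141, -0.012, -0.001]
ft_force: [0.6, -0.4, 0.0]
width: 88.0
t 43.15 tcp [441.8 349.2 412.4] grasp [441.7 349.2 249.4] yaw -0.44 w 88.0
 turn in tool deg [ 0.02  0.03 -0.44]
 shift now axes (mm) [-67.1 613.8 -17.4]  shift after turn [-71.8 613.2 -17.6]
```

View pics/t24.png

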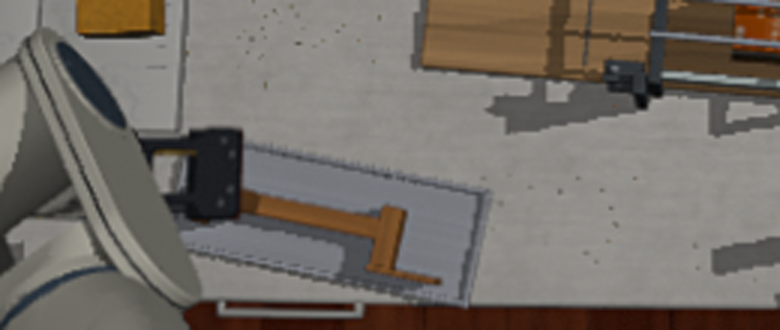

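Stick is in the tray. To the gate: 11 rows of about 56 mm.

```bash
python3 -m handwheel '[{"gripper":0,"tx":-0.007,"ty":0.056,"tz":-0.002,"rx":0,"ry":0,"rz":0},{"gripper":0,"tx":-0.007,"ty":0.056,"tz":-0.002,"rx":0,"ry":0,"rz":0},{"gripper":0,"tx":-0.007,"ty":0.056,"tz":-0.002,"rx":0,"ry":0,"rz":0},{"gripper":0,"tx":-0.007,"ty":0.056,"tz":-0.002,"rx":0,"ry":0,"rz":0},{"gripper":0,"tx":-0.007,"ty":0.056,"tz":-0.002,"rx":0,"ry":0,"rz":0},{"gripper":0,"tx":-0.007,"ty":0.056,"tz":-0.002,"rx":0,"ry":0,"rz":0},{"gripper":0,"tx":-0.007,"ty":0.056,"tz":-0.002,"rx":0,"ry":0,"rz":0},{"gripper":0,"tx":-0.007,"ty":0.056,"tz":-0.002,"rx":0,"ry":0,"rz":0}]'
python3 -m handwheel '[{"gripper":0,"tx":-0.007,"ty":0.056,"tz":-0.002,"rx":0,"ry":0,"rz":0},{"gripper":0,"tx":-0.007,"ty":0.056,"tz":0,"rx":0,"ry":0,"rz":0},{"gripper":0,"tx":0,"ty":0.052,"tz":0,"rx":0,"ry":0,"rz":0},{"gripper":0,"tx":0,"ty":0,"tz":0,"rx":0,"ry":0,"rz":0},{"gripper":0,"tx":0,"ty":0,"tz":0,"rx":0,"ry":0,"rz":0}]'
python3 - <<'E'
from h import *
import pickle
go(370,-264,430,0,False)
d=shot('wrist'); save(d,'w25'); pickle.dump(d,open('w25.pkl','wb'))
E
```

```text
t: 44.2
ee_pos: [384.3, -100.3, 428.9]
orientation: [3.141, 0.001, 0.001]
ft_force: [0.8, 0.3, 1.1]
width: 88.2
t: 44.82
ee_pos: [370.2, -262.3, 430.3]
orientation: [-3.141, 0.002, 0.001]
ft_force: [-0.2, 1.0, 0.8]
width: 87.7
t 44.825 tcp [ 370.2 -262.3  430.3] grasp [ 370.1 -262.2  267.3] yaw -0.08 w 87.7
 turn in tool deg [-0.05  0.05 -0.08]
 shift now axes (mm) [-0.2  1.7  0.3]  shift after turn [-0.2  1.7  0.3]
```

View pics/w25.png

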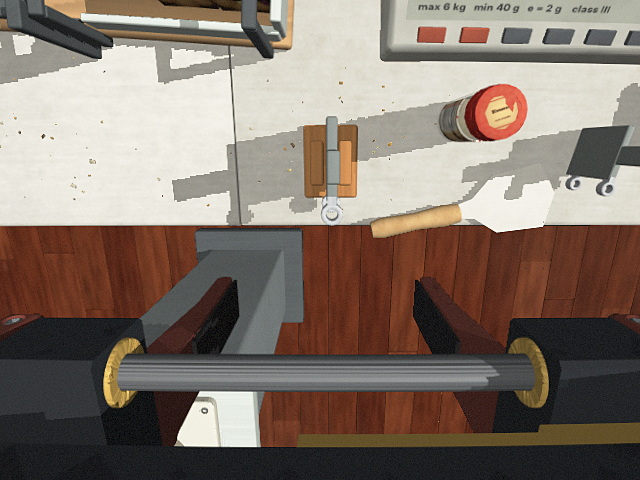

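Run:
```python
from h import *
import pickle
d=pickle.load(open('w25.pkl','rb')); save(d,'w25a',(290,100,380,240),4.2); 
im=d['image'][100:240,540:640,::-1]; a=cv2.imread('pics/w25a.png'); b=cv2.resize(im,None,fx=4.2,fy=4.2,interpolation=cv2.INTER_CUBIC); cv2.imwrite('pics/w25b.png',np.hstack([a,b]))
P=world(d); Q=P.reshape(-1,3)
for nm,(cy) in (('A',-265),('B',-550)):
    s=(abs(Q[:,1]-cy)<60)&(Q[:,0]>350)&(Q[:,0]<520)&(Q[:,2]>15)&(Q[:,2]<200); q=Q[s]; print(nm,'x',q[:,0].min(),q[:,0].max(),'zmax',q[:,2].max())
    for z0,z1 in ((60,90),(90,102),(102,130),(130,150),(150,165)):
        k=q[(q[:,2]>z0)&(q[:,2]<z1)]
        if len(k)>5: print(z0,z1,len(k),k.min(0).round(1),k.max(0).round(1), cv2.minAreaRect(k[:,:2].astype(np.float32)))
t=pickle.load(open('top0.pkl','rb')); Q=world(t).reshape(-1,3)
s=(abs(Q[:,1]+550)<60)&(Q[:,0]>350)&(Q[:,0]<520)&(Q[:,2]>15)&(Q[:,2]<200); q=Q[s]; print(q.min(0),q.max(0))
```

```text
A x 350.1971638911655 468.2039579034004 zmax 159.12802330635031
90 102 925 [ 374.2 -278.    90.2] [ 468.2 -259.   101.6] ((421.19146728515625, -268.7669372558594), (18.986228942871094, 94.0216293334961), 89.5765151977539)
150 165 471 [ 417.4 -273.   151.1] [ 441.1 -263.6  159.1] ((429.2703857421875, -268.2292785644531), (23.689687728881836, 9.362130165100098), 0.4991147518157959)
B x 396.1706429316665 464.5668942632975 zmax 94.96482757963781
60 90 1154 [ 396.2 -557.3   60. ] [ 464.3 -534.4   90. ] ((430.0285949707031, -548.3321533203125), (14.947487831115723, 69.08634948730469), 76.0437240600586)
90 102 39 [ 428.3 -545.4   90.1] [ 438.9 -542.    95. ] ((433.6163635253906, -544.46923828125), (2.892143964767456, 10.375222206115723), 74.85004425048828)
[ 374.37756025 -555.72587063   15.06613852] [ 464.81929151 -495.18391781  115.90853486]
```

View pics/w25b.png

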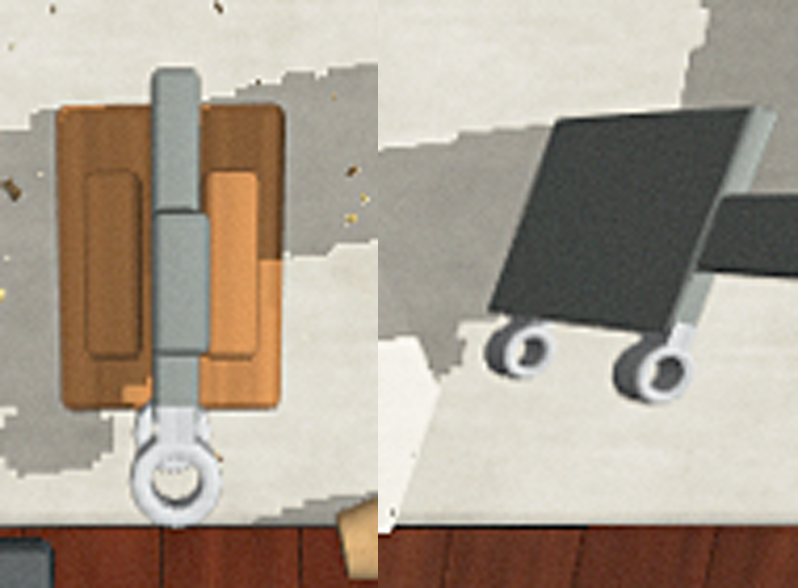

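```bash
python3 -m handwheel '[{"gripper":0,"tx":0,"ty":0,"tz":0,"rx":0,"ry":0,"rz":-10.6},{"gripper":0,"tx":0,"ty":0,"tz":0,"rx":0,"ry":0,"rz":-10.6},{"gripper":0,"tx":0,"ty":0,"tz":0,"rx":0,"ry":0,"rz":-10.6},{"gripper":0,"tx":0,"ty":0,"tz":0,"rx":0,"ry":0,"rz":-10.6},{"gripper":0,"tx":0,"ty":0,"tz":0,"rx":0,"ry":0,"rz":-10.6},{"gripper":0,"tx":0,"ty":0,"tz":0,"rx":0,"ry":0,"rz":-10.6},{"gripper":0,"tx":0,"ty":0,"tz":0,"rx":0,"ry":0,"rz":-10.6},{"gripper":0,"tx":0,"ty":0,"tz":0,"rx":0,"ry":0,"rz":-10.6}]'
python3 -m handwheel '[{"gripper":0,"tx":0,"ty":0,"tz":0,"rx":0,"ry":0,"rz":-10.6},{"gripper":0,"tx":0,"ty":0,"tz":0,"rx":0,"ry":0,"rz":-10.6},{"gripper":0,"tx":0,"ty":0,"tz":0,"rx":0,"ry":0,"rz":-10.6},{"gripper":0,"tx":0,"ty":0,"tz":0,"rx":0,"ry":0,"rz":-10.6},{"gripper":0,"tx":0,"ty":0,"tz":0,"rx":0,"ry":0,"rz":-10.6},{"gripper":0,"tx":0,"ty":0,"tz":0,"rx":0,"ry":0,"rz":-10.6},{"gripper":0,"tx":0,"ty":0,"tz":0,"rx":0,"ry":0,"rz":-10.6},{"gripper":0,"tx":0,"ty":0,"tz":0,"rx":0,"ry":0,"rz":-10.6}]'
python3 -m handwheel '[{"gripper":0,"tx":0,"ty":0,"tz":0,"rx":0,"ry":0,"rz":-10.4},{"gripper":0,"tx":0,"ty":0,"tz":0,"rx":0,"ry":0,"rz":0}]'
python3 - <<'E'
from h import *
go(429.3,-268.2,135,180); print(ctrl.get_obs()['qpos'])
E
```

```text
t: 45.88
ee_pos: [370.7, -261.0, 430.7]
orientation: [-2.312, -2.127, -0.0]
ft_force: [0.6, 0.5, 0.0]
width: 88.0
t: 46.88
ee_pos: [370.7, -261.0, 430.7]
orientation: [-0.273, -3.129, -0.0]
ft_force: [-0.3, -0.2, -0.3]
width: 87.7
t: 47.12
ee_pos: [370.7, -261.3, 430.7]
orientation: [-0.002, -3.142, -0.0]
ft_force: [-0.2, 0.7, 0.0]
width: 87.4
t 47.125 tcp [ 370.7 -261.3  430.7] grasp [ 370.7 -261.3  267.7] yaw 179.94 w 87.4
 turn in tool deg [ 0.01 -0.   -0.06]
 shift now axes (mm) [-58.6  -6.9 132.7]  shift after turn [-58.6  -6.9 132.7]
[-6.40262439e-01  1.32441396e-01  1.96888540e+00  1.31670516e-04
  1.04039382e+00 -2.21002408e+00]
```

```bash
python3 -m handwheel '[{"gripper":0,"tx":-0.029,"ty":-0.0035,"tz":0.03,"rx":0,"ry":0,"rz":0},{"gripper":0,"tx":-0.0295,"ty":-0.0035,"tz":0.03,"rx":0,"ry":0,"rz":0},{"gripper":0,"tx":0,"ty":0,"tz":0.01,"rx":0,"ry":0,"rz":0},{"gripper":0,"tx":0,"ty":0,"tz":0,"rx":0,"ry":0,"rz":0},{"gripper":0,"tx":0,"ty":0,"tz":0,"rx":0,"ry":0,"rz":0}]'
python3 - <<'E'
from h import *
go(429.3,-268.2,135,180)
d=shot('wrist'); save(d,'w26')
E
```

```text
t: 47.75
ee_pos: [428.5, -269.5, 361.6]
orientation: [0.005, 3.141, -0.001]
ft_force: [-0.3, 0.4, -0.6]
width: 88.0
t 47.75 tcp [ 428.5 -269.5  361.6] grasp [ 428.6 -269.6  198.6] yaw 179.83 w 88.0
 turn in tool deg [-0.03  0.03 -0.17]
 shift now axes (mm) [-0.7  1.4 63.6]  shift after turn [-0.8  1.3 63.6]
```

View pics/w26.png

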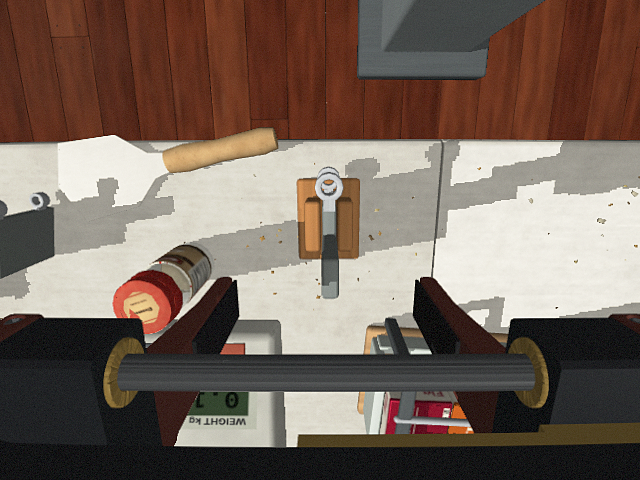

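```bash
python3 -m handwheel '[{"gripper":0.3,"tx":0,"ty":0.001,"tz":0.032,"rx":0,"ry":0,"rz":0},{"gripper":0.3,"tx":0,"ty":0,"tz":0.031,"rx":0,"ry":0,"rz":0},{"gripper":0.3,"tx":0,"ty":0,"tz":0,"rx":0,"ry":0,"rz":0},{"gripper":0.3,"tx":0,"ty":0,"tz":0,"rx":0,"ry":0,"rz":0}]'
python3 - <<'E'
from h import *
go(429.3,-268.2,135,180)
E
python3 -m handwheel '[{"gripper":1,"tx":0,"ty":0,"tz":0,"rx":0,"ry":0,"rz":0},{"gripper":1,"tx":0,"ty":0,"tz":0,"rx":0,"ry":0,"rz":0},{"gripper":1,"tx":0,"ty":0,"tz":0,"rx":0,"ry":0,"rz":0},{"gripper":1,"tx":0,"ty":0,"tz":0,"rx":0,"ry":0,"rz":0},{"gripper":1,"tx":0,"ty":0,"tz":0,"rx":0,"ry":0,"rz":0},{"gripper":1,"tx":0,"ty":0,"tz":0,"rx":0,"ry":0,"rz":0},{"gripper":1,"tx":0,"ty":0,"tz":0,"rx":0,"ry":0,"rz":0},{"gripper":1,"tx":0,"ty":0,"tz":0,"rx":0,"ry":0,"rz":0}]'
python3 - <<'E'
from h import *
go(429.3,-268.2,135,180)
d=shot('wrist'); save(d,'w27')
E
```

```text
t: 48.3
ee_pos: [429.3, -269.1, 299.0]
orientation: [0.004, 3.14, -0.001]
ft_force: [0.5, -0.5, -0.8]
width: 61.4
t 48.3 tcp [ 429.3 -269.1  299. ] grasp [ 429.5 -269.2  136. ] yaw 179.85 w 61.4
 turn in tool deg [-0.05  0.08 -0.15]
 shift now axes (mm) [-0.   0.9  1. ]  shift after turn [-0.   0.9  1. ]
t: 49.3
ee_pos: [429.0, -268.7, 297.6]
orientation: [-0.003, -3.142, -0.0]
ft_force: [-0.3, 0.2, -0.5]
width: 9.9
t 49.3 tcp [ 429.  -268.7  297.6] grasp [ 429.  -268.7  134.6] yaw 179.88 w 9.9
 turn in tool deg [ 0.   -0.   -0.12]
 shift now axes (mm) [-0.3  0.5 -0.4]  shift after turn [-0.3  0.5 -0.4]
```

View pics/w27.png

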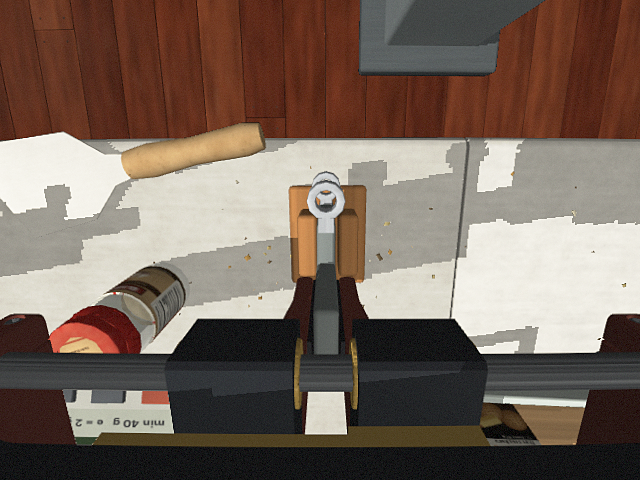

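```bash
python3 -m handwheel '[{"gripper":1,"tx":0,"ty":0,"tz":-0.02,"rx":0,"ry":0,"rz":0},{"gripper":1,"tx":0,"ty":0,"tz":-0.03,"rx":0,"ry":0,"rz":0},{"gripper":1,"tx":0,"ty":0,"tz":-0.04,"rx":0,"ry":0,"rz":0},{"gripper":1,"tx":0,"ty":0,"tz":-0.04,"rx":0,"ry":0,"rz":4.2},{"gripper":1,"tx":0,"ty":0,"tz":0,"rx":0,"ry":0,"rz":0}]'
python3 - <<'E'
from h import *
go(*wld(-8,106),265,175.7)
d=shot('wrist'); save(d,'w28'); t=shot('scene'); save(t,'s28',(300,100,520,280),3.5)
E
```

```text
t: 49.98
ee_pos: [429.6, -269.1, 430.4]
orientation: [0.118, 3.134, -0.005]
ft_force: [-0.5, 0.2, -1.0]
width: 9.8
t 49.975 tcp [ 429.6 -269.1  430.4] grasp [ 430.4 -269.6  267.4] yaw 175.67 w 9.8
 turn in tool deg [-0.17  0.3  -0.03]
 shift now axes (mm) [-152.7  359.2    2.2]  shift after turn [-152.9  359.1    2.4]
```

View pics/w28.png

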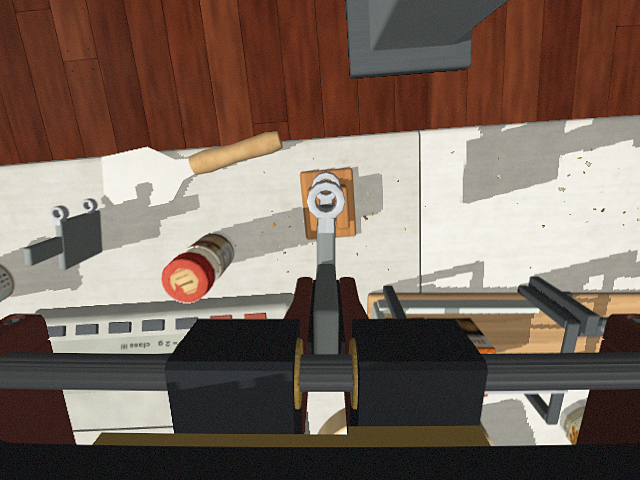

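View pics/s28.png

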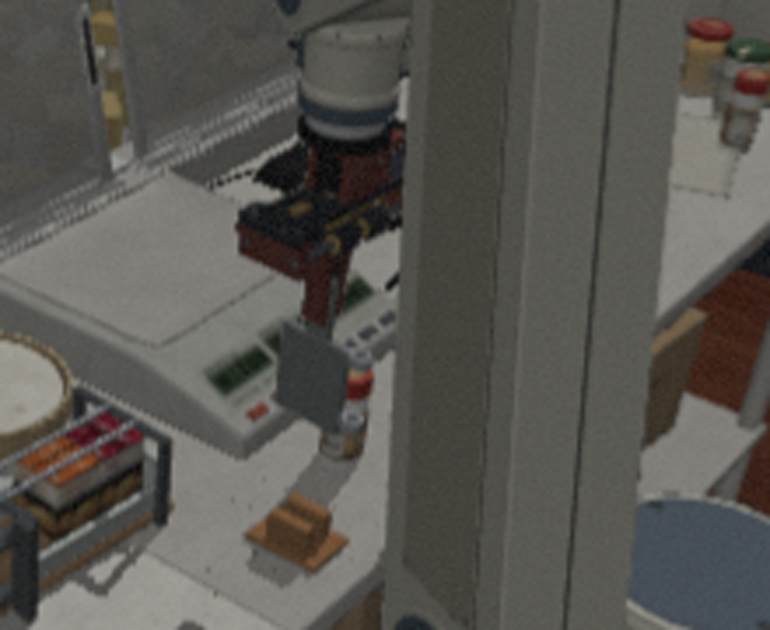

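```bash
python3 -m handwheel '[{"gripper":1,"tx":-0.015,"ty":0.035,"tz":0,"rx":0,"ry":0,"rz":0},{"gripper":1,"tx":-0.019,"ty":0.045,"tz":0,"rx":0,"ry":0,"rz":0},{"gripper":1,"tx":-0.019,"ty":0.045,"tz":0,"rx":0,"ry":0,"rz":0},{"gripper":1,"tx":-0.019,"ty":0.045,"tz":0,"rx":0,"ry":0,"rz":0},{"gripper":1,"tx":-0.019,"ty":0.045,"tz":0,"rx":0,"ry":0,"rz":0},{"gripper":1,"tx":-0.019,"ty":0.045,"tz":0,"rx":0,"ry":0,"rz":0},{"gripper":1,"tx":-0.019,"ty":0.045,"tz":0,"rx":0,"ry":0,"rz":0},{"gripper":1,"tx":-0.019,"ty":0.045,"tz":0,"rx":0,"ry":0,"rz":0}]'
python3 -m handwheel '[{"gripper":1,"tx":-0.004,"ty":0.01,"tz":0,"rx":0,"ry":0,"rz":0},{"gripper":1,"tx":0,"ty":0,"tz":0,"rx":0,"ry":0,"rz":0},{"gripper":1,"tx":0,"ty":0,"tz":0,"rx":0,"ry":0,"rz":0}]'
python3 - <<'E'
from h import *
import pickle
go(*wld(-8,106),170,175.7); o=ctrl.get_obs(); print(o['width'])
d=shot('wrist'); save(d,'w29'); pickle.dump(d,open('w29.pkl','wb'))
E
```

```text
t: 51.08
ee_pos: [603.0, 70.6, 425.1]
orientation: [-0.117, -3.135, 0.001]
ft_force: [-0.1, -0.1, -1.7]
width: 10.0
t: 51.45
ee_pos: [607.1, 77.7, 426.8]
orientation: [-0.119, -3.137, 0.001]
ft_force: [-0.4, -0.4, -1.0]
width: 9.9
t 51.45 tcp [607.1  77.7 426.8] grasp [606.8  77.6 263.8] yaw 175.64 w 9.9
 turn in tool deg [-0.04 -0.11 -0.06]
 shift now axes (mm) [-2.1 -0.  93.8]  shift after turn [-1.9 -0.1 93.8]
9.86430034140392
```

View pics/w29.png

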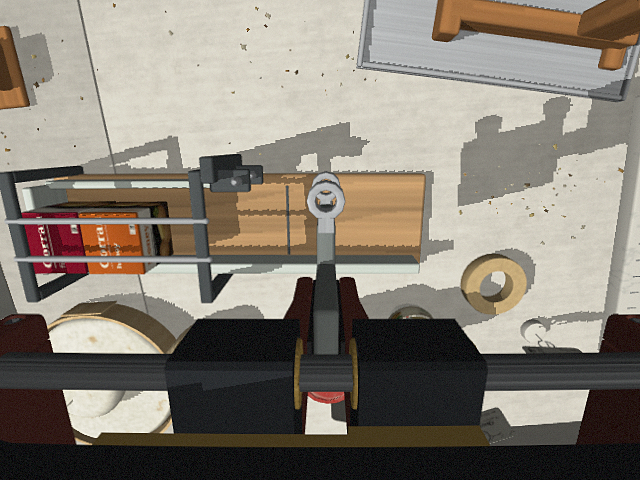

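```bash
python3 -m handwheel '[{"gripper":1,"tx":-0.002,"ty":0,"tz":0.04,"rx":0,"ry":0,"rz":0},{"gripper":1,"tx":0,"ty":0,"tz":0.04,"rx":0,"ry":0,"rz":0},{"gripper":1,"tx":0,"ty":0,"tz":0.016,"rx":0,"ry":0,"rz":0},{"gripper":1,"tx":0,"ty":0,"tz":0,"rx":0,"ry":0,"rz":0},{"gripper":1,"tx":0,"ty":0,"tz":0,"rx":0,"ry":0,"rz":0}]'
python3 - <<'E'
from h import *
import pickle
go(*wld(-8,106),168,175.7)
d=shot('wrist'); save(d,'w30'); save(d,'w30a',(120,80,400,290),2.8); pickle.dump(d,open('w30.pkl','wb'))
E
```

```text
t: 52.12
ee_pos: [610.3, 78.4, 333.2]
orientation: [0.119, 3.137, 0.001]
ft_force: [-0.1, -0.2, -1.5]
width: 9.8
t 52.125 tcp [610.3  78.4 333.2] grasp [610.7  78.5 170.2] yaw 175.65 w 9.8
 turn in tool deg [ 0.03  0.13 -0.05]
 shift now axes (mm) [ 1.3 -1.   2.2]  shift after turn [ 1.3 -1.   2.2]
```

View pics/w30a.png

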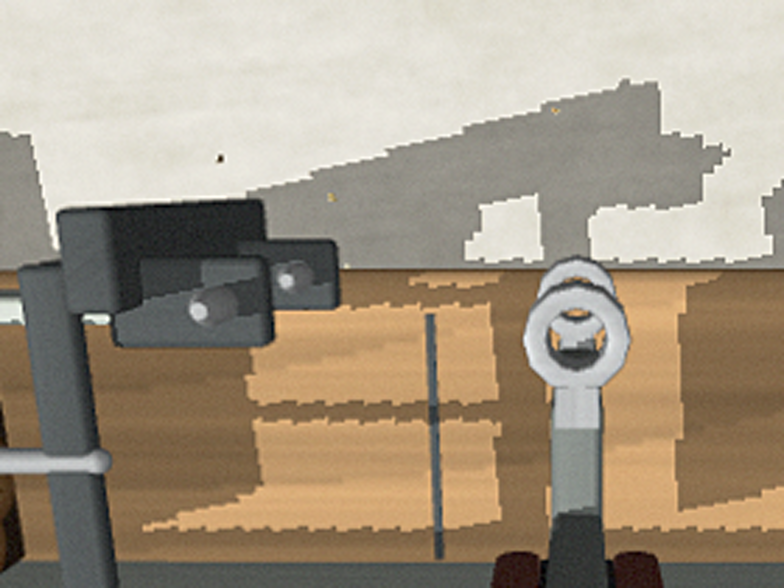

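Run:
```python
from h import *
import pickle
d=pickle.load(open('w30.pkl','rb'))
a=onplane(d,[(191.4,191.4)],108)[0]; b=onplane(d,[(222.1,181.1)],43)[0]; c=onplane(d,[(326.1,200)],134.6)[0]
print('upper pintle',a.round(1),'lower',b.round(1),'barrel',c.round(1))
print('mag',mag([a,b,c]).round(1))
P=world(d)
for u,v in ((191,191),(222,181),(318,200),(334,200),(326,188)): print(P[v,u].round(1))
o=d['obs']; Rm=R.from_rotvec(o['orientation']).as_matrix()
print('barrel in tool',(Rm.T@(c-o['ee_pos'])).round(1)); print('need tool shift to upper', (Rm.T@(a-c)).round(1),' to lower',(Rm.T@(b-c)).round(1))
```

```text
upper pintle [558.6   2.4 108. ] lower [559.2   2.1  43. ] barrel [565.7  80.9 134.6]
mag [[-52.6  27.4]
 [-52.   27. ]
 [-51.4 106.1]]
[558.4   2.2 107.9]
[559.    2.3  43.9]
[583.7  72.9  13.3]
[584.8  86.5  13.3]
[559.4  81.3 136.6]
barrel in tool [ 45.1  -1.  198.5]
need tool shift to upper [  1.2 -78.7  26.6]  to lower [  0.8 -79.1  91.6]
```

```bash
python3 -m handwheel '[{"gripper":1,"tx":0.001,"ty":-0.02,"tz":0.002,"rx":0,"ry":0,"rz":0},{"gripper":1,"tx":0,"ty":-0.02,"tz":0,"rx":0,"ry":0,"rz":0},{"gripper":1,"tx":0,"ty":-0.02,"tz":0,"rx":0,"ry":0,"rz":0},{"gripper":1,"tx":0,"ty":-0.01,"tz":0,"rx":0,"ry":0,"rz":0},{"gripper":1,"tx":0,"ty":0,"tz":0,"rx":0,"ry":0,"rz":0}]'
python3 - <<'E'
from h import *
import pickle
go(*wld(-8,26),168,175.7); print(ctrl.get_obs()['ft_force'])
d=shot('wrist'); save(d,'w31a',(230,130,400,270),4.5); pickle.dump(d,open('w31.pkl','wb'))
E
```

```text
t: 52.8
ee_pos: [603.4, 7.8, 329.7]
orientation: [0.121, 3.139, 0.0]
ft_force: [-0.3, 0.1, -2.7]
width: 9.8
t 52.8 tcp [603.4   7.8 329.7] grasp [603.4   7.8 166.7] yaw 175.58 w 9.8
 turn in tool deg [ 0.01  0.   -0.12]
 shift now axes (mm) [ -0.4 -10.1  -1.3]  shift after turn [ -0.3 -10.1  -1.3]
[-0.25490297  0.14558943 -2.67335137]
```

View pics/w31a.png

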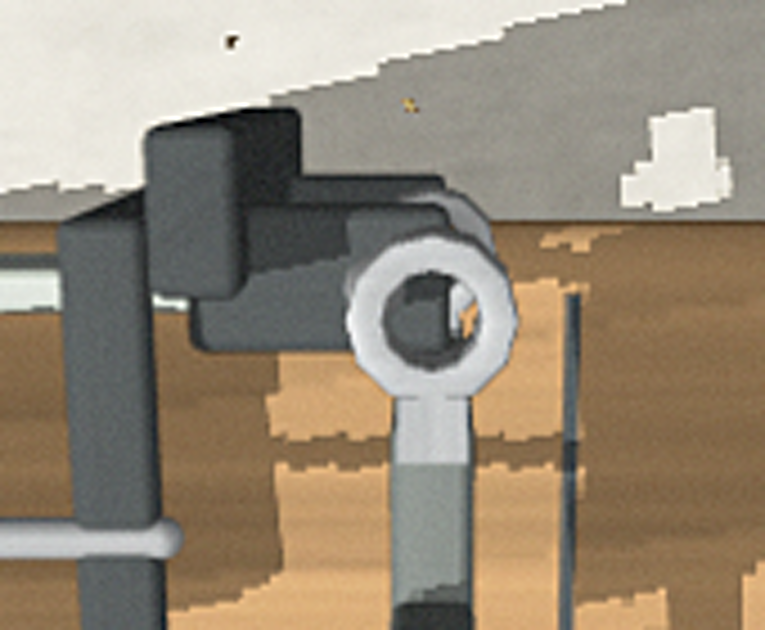

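```bash
python3 -m handwheel '[{"gripper":1,"tx":0,"ty":-0.009,"tz":0,"rx":0,"ry":0,"rz":-0.1},{"gripper":1,"tx":0,"ty":0,"tz":0,"rx":0,"ry":0,"rz":0},{"gripper":1,"tx":0,"ty":0,"tz":0,"rx":0,"ry":0,"rz":0}]'
python3 - <<'E'
from h import *
import pickle
go(*wld(-8,26),168,175.7); print(ctrl.get_obs()['ft_force'])
d=shot('wrist'); save(d,'w32a',(280,160,380,240),7); pickle.dump(d,open('w32.pkl','wb'))
o=d['obs']; Rm=R.from_rotvec(o['orientation']).as_matrix()
for p in ([558.6,2.4,108],[558.6,2.4,95],[559.2,2.1,43]): print(proj(d,p), ((proj(d,p)-[280,160])*7).round(0))
tb=Rm@np.array([45.1,-1.0,198.5])+o['ee_pos']; print('barrel',tb, ((proj(d,tb)-[280,160])*7).round(0))
E
```

```text
t: 53.22
ee_pos: [602.8, 0.1, 329.7]
orientation: [-0.116, -3.139, -0.0]
ft_force: [-0.7, -0.3, -1.6]
width: 10.0
t 53.225 tcp [6.028e+02 1.000e-01 3.297e+02] grasp [6.028e+02 2.000e-01 1.667e+02] yaw 175.78 w 10.0
 turn in tool deg [ 0.01 -0.    0.08]
 shift now axes (mm) [-0.4 -2.4 -1.3]  shift after turn [-0.4 -2.4 -1.3]
[-0.68345864 -0.26230485 -1.63204952]
[[326.03711474 195.56955126]] [[322. 249.]]
[[325.99053551 192.63066523]] [[322. 228.]]
[[325.50964115 184.481407  ]] [[319. 171.]]
barrel [557.71377111   2.47403426 131.15190708] [[323. 281.]]
```

View pics/w32a.png

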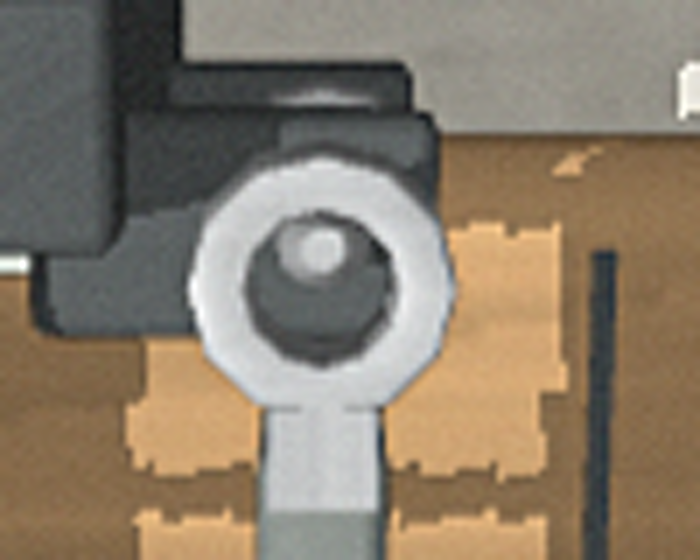

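```bash
python3 -m handwheel '[{"gripper":1,"tx":-0.0008,"ty":0,"tz":0,"rx":0,"ry":0,"rz":0},{"gripper":1,"tx":0,"ty":0,"tz":0.005,"rx":0,"ry":0,"rz":0},{"gripper":1,"tx":0,"ty":0,"tz":0.004,"rx":0,"ry":0,"rz":0},{"gripper":1,"tx":0,"ty":0,"tz":0,"rx":0,"ry":0,"rz":0},{"gripper":1,"tx":0,"ty":0,"tz":0,"rx":0,"ry":0,"rz":0}]'
python3 - <<'E'
from h import *
import pickle
go(*wld(-8,26),142.6,175.7); print(ctrl.get_obs()['ft_force'])
d=shot('wrist'); save(d,'w33a',(280,160,380,240),7); pickle.dump(d,open('w33.pkl','wb'))
o=d['obs']; Rm=R.from_rotvec(o['orientation']).as_matrix()
for p in ([558.6,2.4,108],): print(proj(d,p), ((proj(d,p)-[280,160])*7).round(0))
tb=Rm@np.array([45.1,-1.0,198.5])+o['ee_pos']; print('barrel',tb, ((proj(d,tb)-[280,160])*7).round(0))
E
```

```text
t: 53.9
ee_pos: [603.6, -0.1, 320.6]
orientation: [-0.116, -3.139, -0.0]
ft_force: [-0.6, -1.2, -0.5]
width: 9.6
t 53.9 tcp [ 6.036e+02 -1.000e-01  3.206e+02] grasp [ 6.035e+02 -1.000e-01  1.576e+02] yaw 175.78 w 9.6
 turn in tool deg [ 0.   -0.01  0.08]
 shift now axes (mm) [ 0.4 -2.2 15. ]  shift after turn [ 0.4 -2.2 15. ]
[-0.56361457 -1.16482178 -0.49207631]
[[326.41719479 196.4415318 ]] [[325. 255.]]
barrel [558.47191572   2.22949146 122.09460739] [[323. 281.]]
```

View pics/w33a.png

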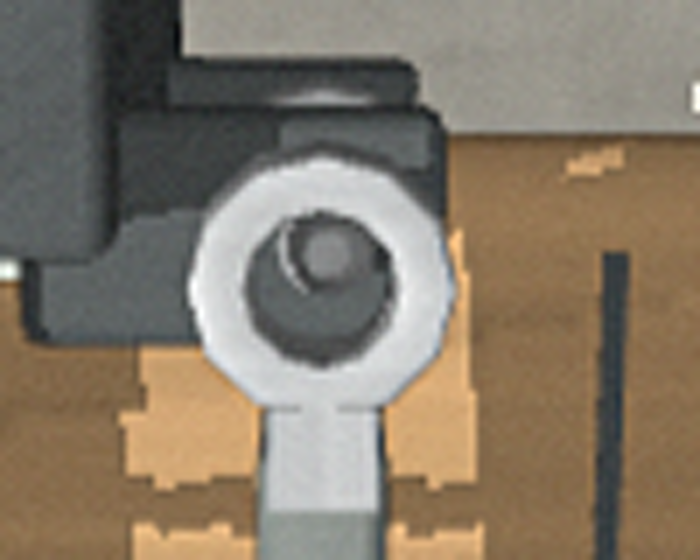

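Run:
```python
from h import *
import pickle
d=pickle.load(open('w33.pkl','rb')); o=d['obs']; Rm=R.from_rotvec(o['orientation']).as_matrix()
for dz in (0,12,14):
    tb=Rm@np.array([45.1,-1.0,198.5+dz])+o['ee_pos']; print(tb.round(1), ((proj(d,tb)-[280,160])*7).round(0))
for px in ((323,283),(327,252)):
    q=np.array(px)/7+[280,160]
    print(px,[onplane(d,[q],z)[0].round(2) for z in (122,108)])
```

```text
[558.5   2.2 122.1] [[323. 281.]]
[558.5   2.2 110.1] [[323. 257.]]
[558.5   2.2 108.1] [[323. 254.]]
(323, 283) [array([558.66,   2.21, 122.  ]), array([560.79,   2.09, 108.  ])]
(327, 252) [array([556.42,   2.67, 122.  ]), array([558.37,   2.58, 108.  ])]
```

```bash
python3 -m handwheel '[{"gripper":1,"tx":0,"ty":0.0004,"tz":0.003,"rx":0,"ry":0,"rz":0},{"gripper":1,"tx":0,"ty":0,"tz":0.003,"rx":0,"ry":0,"rz":0},{"gripper":1,"tx":0,"ty":0,"tz":0.003,"rx":0,"ry":0,"rz":0},{"gripper":1,"tx":0,"ty":0,"tz":0.002,"rx":0,"ry":0,"rz":0},{"gripper":1,"tx":0,"ty":0,"tz":0,"rx":0,"ry":0,"rz":0}]'
python3 - <<'E'
from h import *
import pickle
go(*wld(-8,26),142.6,175.7); o=ctrl.get_obs(); print(o['ft_force'],o['width'])
d=shot('wrist'); save(d,'w34a',(280,160,380,240),7); pickle.dump(d,open('w34.pkl','wb'))
E
```

```text
t: 54.58
ee_pos: [603.5, 0.3, 309.4]
orientation: [-0.116, -3.139, -0.0]
ft_force: [-0.4, 0.5, -1.9]
width: 9.6
t 54.575 tcp [6.035e+02 3.000e-01 3.094e+02] grasp [6.034e+02 3.000e-01 1.464e+02] yaw 175.78 w 9.6
 turn in tool deg [-0.   -0.03  0.08]
 shift now axes (mm) [ 0.3 -2.6  3.8]  shift after turn [ 0.3 -2.6  3.8]
[-0.35330601  0.50425233 -1.9181654 ] 9.55846137068051
```

View pics/w34a.png

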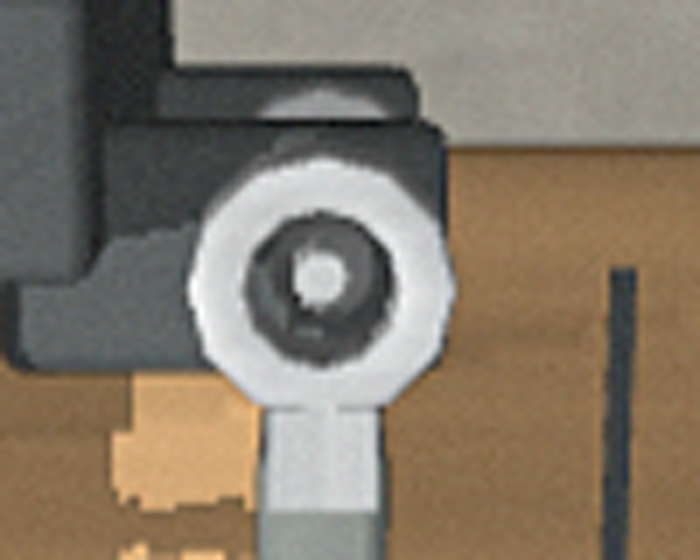

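Pintle is centred in the bore, inserted. Lower the last 4 mm.

```bash
python3 -m handwheel '[{"gripper":1,"tx":0,"ty":0,"tz":0.002,"rx":0,"ry":0,"rz":0},{"gripper":1,"tx":0,"ty":0,"tz":0.002,"rx":0,"ry":0,"rz":0},{"gripper":1,"tx":0,"ty":0,"tz":0,"rx":0,"ry":0,"rz":0}]'
python3 - <<'E'
from h import *
go(*wld(-8,26),142.6,175.7); o=ctrl.get_obs(); print(o['ft_force'],o['width'])
E
```

```text
t: 55.0
ee_pos: [603.6, 0.3, 305.6]
orientation: [0.116, 3.139, 0.0]
ft_force: [-0.1, 0.2, -1.9]
width: 10.1
t 55.0 tcp [6.036e+02 3.000e-01 3.056e+02] grasp [6.036e+02 3.000e-01 1.426e+02] yaw 175.78 w 10.1
 turn in tool deg [0.   0.   0.08]
 shift now axes (mm) [ 0.4 -2.6  0. ]  shift after turn [ 0.4 -2.6  0. ]
[-0.09662241  0.18551441 -1.91604425] 10.069135860681792
```

```bash
python3 -m handwheel '[{"gripper":1,"tx":0,"ty":0,"tz":0.001,"rx":0,"ry":0,"rz":0},{"gripper":1,"tx":0,"ty":0,"tz":0,"rx":0,"ry":0,"rz":0}]'
python3 -m handwheel '[{"gripper":1,"tx":0,"ty":0,"tz":0.001,"rx":0,"ry":0,"rz":0},{"gripper":1,"tx":0,"ty":0,"tz":0,"rx":0,"ry":0,"rz":0}]'
python3 - <<'E'
from h import *
d=shot('wrist'); save(d,'w35a',(280,160,380,240),7)
E
```

```text
t: 55.25
ee_pos: [603.8, 0.3, 305.5]
orientation: [0.116, 3.139, 0.0]
ft_force: [-2.1, -0.9, 5.6]
width: 9.8
t: 55.5
ee_pos: [604.1, 0.3, 305.2]
orientation: [0.116, 3.137, 0.0]
ft_force: [-1.1, -0.1, 9.7]
width: 10.3
```

View pics/w35a.png

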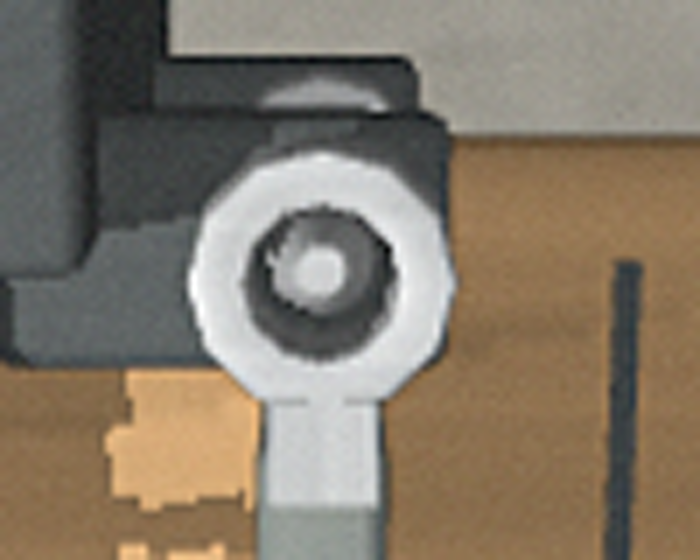

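```bash
python3 -m handwheel '[{"gripper":1,"tx":0,"ty":0,"tz":-0.001,"rx":0,"ry":0,"rz":0},{"gripper":0.6,"tx":0,"ty":0,"tz":0,"rx":0,"ry":0,"rz":0},{"gripper":0.6,"tx":0,"ty":0,"tz":0,"rx":0,"ry":0,"rz":0},{"gripper":0.6,"tx":0,"ty":0,"tz":0,"rx":0,"ry":0,"rz":0},{"gripper":0.6,"tx":0,"ty":0,"tz":0,"rx":0,"ry":0,"rz":0},{"gripper":0.6,"tx":0,"ty":0,"tz":-0.03,"rx":0,"ry":0,"rz":0},{"gripper":0.6,"tx":0,"ty":0,"tz":-0.05,"rx":0,"ry":0,"rz":0},{"gripper":0.6,"tx":0,"ty":0,"tz":-0.05,"rx":0,"ry":0,"rz":0}]'
python3 - <<'E'
from h import *
import pickle
d=shot('wrist'); save(d,'w36'); pickle.dump(d,open('w36.pkl','wb'))
t=shot('scene'); save(t,'s36',(180,180,440,400),3)
E
```

```text
t: 56.55
ee_pos: [603.4, 0.3, 435.7]
orientation: [-0.116, -3.139, -0.0]
ft_force: [0.7, -0.1, -0.5]
width: 35.3
```

View pics/w36.png

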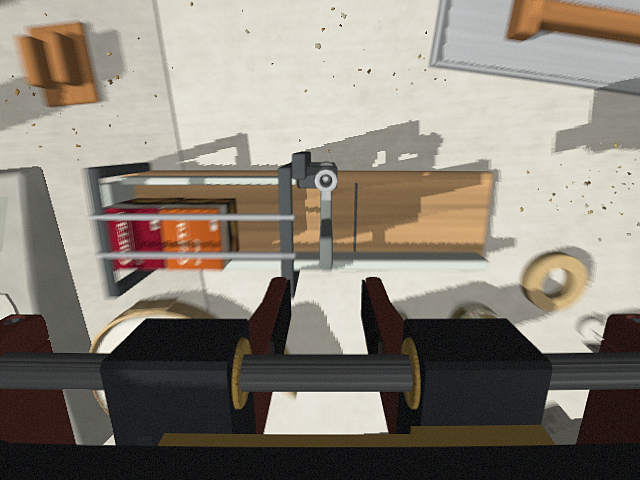

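View pics/s36.png

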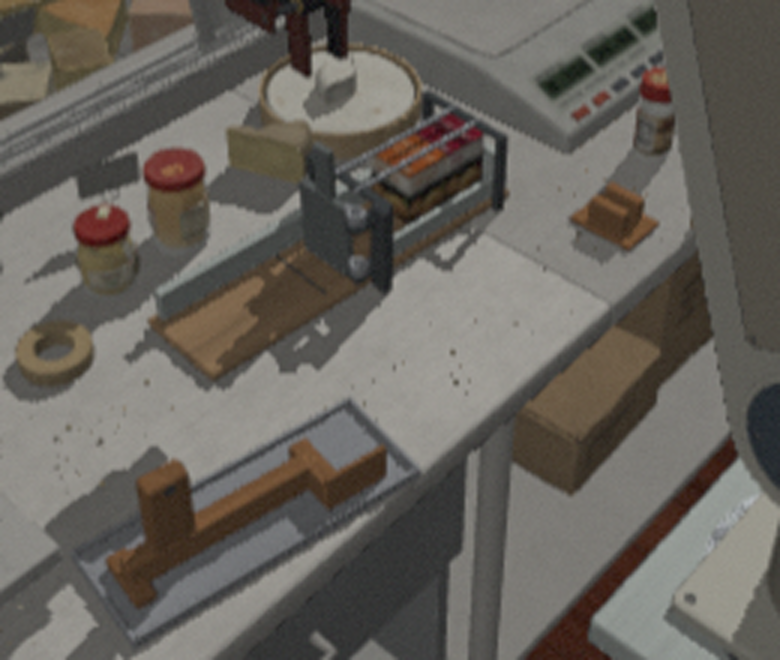

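```bash
python3 -m handwheel '[{"gripper":0.6,"tx":0.03,"ty":0,"tz":-0.03,"rx":0,"ry":0,"rz":0},{"gripper":0.6,"tx":0.04,"ty":0,"tz":0,"rx":0,"ry":0,"rz":0},{"gripper":0.6,"tx":0,"ty":0,"tz":0,"rx":0,"ry":0,"rz":0},{"gripper":0.6,"tx":0,"ty":0,"tz":0,"rx":0,"ry":0,"rz":0}]'
python3 - <<'E'
from h import *
d=shot('wrist'); save(d,'w37',(60,60,380,300),2.4)
P=world(d); M=mag(P.reshape(-1,3)).reshape(480,640,2); Z=P[...,2]; I=d['image'].astype(int)
m=(Z>158)&(Z<172)&(abs(M[...,0])<40)&(abs(M[...,1]-26)<30); print('tab',m.sum(),np.median(Z[m]),cv2.minAreaRect(M[m].astype(np.float32)))
m=(Z>102)&(Z<112)&(M[...,0]<35)&(M[...,0]>-40)&(abs(M[...,1]-26)<20); print('leaf top',m.sum(),np.median(Z[m]),cv2.minAreaRect(M[m].astype(np.float32)))
c=(abs(Z-82)<4)&(abs(M[...,0])<50)&(M[...,1]<-50)&(M[...,1]>-195)&(I[...,0]-I[...,1]>40)
for nm,k in (('red',c&(I[...,1]<.3*I[...,0])),('orange',c&(I[...,1]>.3*I[...,0])),('all',c)): print(nm,k.sum(),M[k].min(0).round(1),M[k].max(0).round(1))
for y0 in range(-180,-60,12):
    k=c&(abs(M[...,1]-y0)<3); f=(abs(Z-47)<4)&(abs(M[...,1]-y0)<3)&(M[...,0]>30)&(M[...,0]<60)
    if k.any() : print(y0,'carton x',M[k][:,0].min().round(1),M[k][:,0].max().round(1),'fence from',M[f][:,0].min().round(1) if f.any() else None)
t=shot('top'); P=world(t); m=(abs(P[...,2]-111)<5)&(abs(P[...,0]-450)<80)&(abs(P[...,1]-340)<80); print('stick',cv2.minAreaRect(P[m][:,:2].astype(np.float32)),np.median(P[m][:,2]))
save(t,'t37',(80,140,560,350),1.66)
E
```

```text
t: 57.15
ee_pos: [534.2, 5.4, 464.5]
orientation: [0.116, 3.139, -0.0]
ft_force: [0.6, -0.1, 0.2]
width: 35.3
tab 302 162.8235364938674 ((-4.2515740394592285, 27.354808807373047), (9.887954711914062, 23.630809783935547), 89.84989929199219)
leaf top 229 106.44935827187459 ((-27.774925231933594, 27.365379333496094), (9.311792373657227, 24.344648361206055), 89.91413116455078)
red 1261 [ -23.  -181.3] [  37.7 -131.4]
orange 1996 [ -23.2 -180.7] [ 38.9 -74.3]
all 3258 [ -23.2 -181.3] [ 38.9 -74.3]
-180 carton x -22.9 37.7 fence from None
-168 carton x -22.0 36.8 fence from None
-156 carton x -22.4 37.0 fence from None
-144 carton x -22.9 36.8 fence from None
-132 carton x -23.0 38.0 fence from None
-120 carton x -22.6 38.8 fence from None
-108 carton x -22.7 38.6 fence from None
-96 carton x -22.3 38.2 fence from None
-84 carton x -22.7 37.7 fence from 50.2
-72 carton x -20.9 34.7 fence from 30.3
stick ((443.6689453125, 349.63336181640625), (39.869537353515625, 22.234981536865234), 81.05076599121094) 110.70354644293002
```

View pics/w37.png

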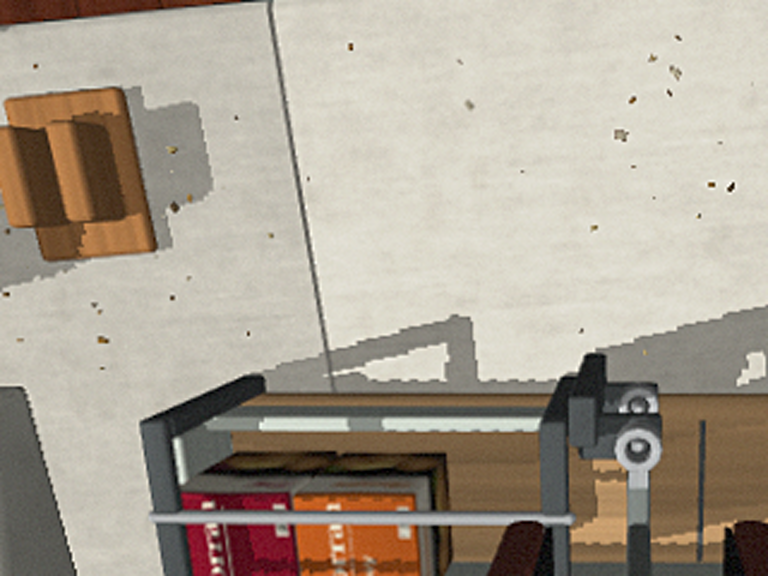

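View pics/t37.png

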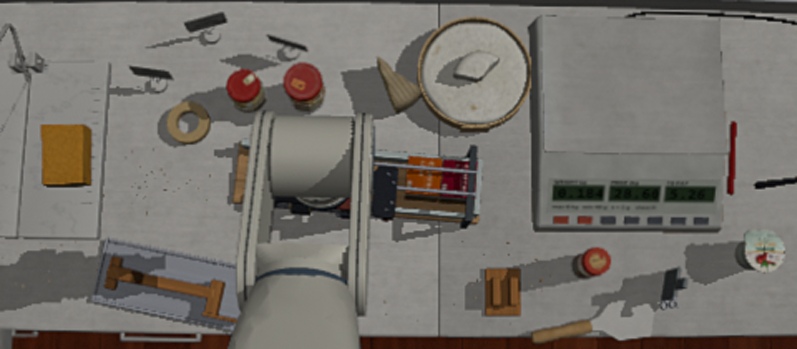

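```bash
python3 -c "
from workcell import ctrl
print(ctrl.close_job())"
```

```text
the job is handed in; nothing more can be done
None
```

I fed both cartons present (red and orange) into the magazine, hung the gate, laid the stick back in its tray and handed the job in at about 57 s. No verdict is reported, so everything below comes from my own last camera checks.

- **Cartons:** They stand upright and in a close row. The stick pushed them against the end stop to 27 N. The near faces lie at about x = -23 mm, so the 64 mm cartons are flush with the fence within measurement error. The row's rear face is at about y = -74 mm, where -76 mm would be an ideal fit. The far-edge readings come out 1–3 mm short of the fence, which I put down to depth noise at the carton edges.
- **Gate:** I took the larger look-alike, the one in the stand. The pintle was centred in the bore, and the gate met its brackets at the expected height. It is closed within about 0.01 rad. The leaf top reads 106 mm as expected; the tab top reads 163 mm against 164 mm.
- **Stick:** It stands upright in its tray, with its grip at about (444, 350) mm.
- **Bystanders and robot:** The bystanders looked unmoved in the last overhead picture, but I did not measure them. The gripper was open and clear of everything at hand-in.

I noticed no stick knock or grip slackening during the run.

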